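# Load the test kiln, close and clamp it, start the firing

### The arm

A 7-joint arm with a two-finger parallel gripper is mounted at the origin on the work surface; the furniture and walls round the work are solid. World frame = base frame: x ahead of the robot, y to its left, z up, the work surface at z = 0. Lengths are in m, angles in rad, forces in N, time in s.
With the tool pointing down it reaches from about 0.4 to 0.875 m from the base axis. Payload 19.3 kg.
Tool frame: the origin (TCP) lies at the very end of the fingers, on their centre line; the grasp point (between the pads) lies 19 mm behind it; z points along the fingers, y is the line along which they close (so a half turn about z gives the same grasp; the last joint's range is limited). The gripper opens to 85 mm and grips with 20 to 120 N. Pads are 22 mm wide; open, the fingers measure 114 mm over their backs; the gripper's body (76 mm by 85 mm) begins 54 mm behind the grasp point. The pads swing forward as they close: fully open they stand 13 mm farther back than shut.
Start: joints at [-0.07, 0.521, -0.036, 1.599, 0.021, 1.021, -0.113], TCP at [0.625, -0, 0.206] pointing down, gripper open.
Joint ranges: [-2.91, 2.91], [-0.3, 2.13], [-1.5, 1.42], [0.17, 2.43], [-1.26, 4.41], [0.16, 1.93], [-2.52, 2.52]. Speed limits (rad/s): [1.89, 1.89, 2.39, 2.39, 3.01, 3.01, 3.01].

### API

Orientations are given as [roll, pitch, yaw] about the fixed x, y, z axes, in that order (R = Rz(yaw) Ry(pitch) Rx(roll)).
In Python, from workcell import observe, grab_frame, job_done gives the robot as it stands.
- The arm moves only by the tool move_arm, never from a script. Its argument "plan" is a list that holds one entry, the list of rows, each a list of 7 numbers: the shift along the tool's x, y, z each as a share of 0.02 m, from -1 to 1, then the turn, a rotation vector about the tool's x, y, z each as a share of 6 degrees, from -1 to 1, then the opening, from -1 (shut) to 1 (fully open). A call has exactly 10 rows; each row shifts and turns the commanded pose from where the row before left it, along the tool's axes as they then stand; what a row does not reach is not made up. A row lasts 1/10 s, in which the tool goes at most 50 mm and 8.59 degrees, less where a joint would pass 70% of its speed; a pose out of reach is approached as far as the arm can. A call with a number of a shift or a turn outside -1 to 1 is refused whole. A call with a gripper value outside its range is refused whole. The fingers move at their own pace and stop on an object; "grip_force" is the grip in N (left out, the last holds). Time passes only in rows, so rows that do not move let the fingers close, or fill a call up. It gives the time, the measured TCP pose, the force, the opening and the grip force at its end, in the units of the state.
- observe(): the state, without advancing time (a new reading comes with each control period).
- grab_frame(name): name is "scene" or "side" or "wrist"; returns a dict with "color" (420x560x3 uint8, red, green, blue), "intrinsics" (3x3 intrinsics, pixels), "k1" (the pictures are not rectified: a ray, as slopes to the right and down, at radius r is drawn at 1 + k1 r^2 times it, then the intrinsics apply), "position" and "orientation" of the camera in the world; the wrist camera has in their place "tool_from_camera" (4x4, takes a point from camera to tool coordinates, whose origin is the TCP and whose axes are the flange's). Camera axes: x right, y down, z forward; pixel columns grow to the right and rows downward; lengths in m; the calibration is good to about 2 mm. A picture is of the moment at which its call begins: read the wrist's pose just before it. There is no depth.
- job_done(): hands the job in; it is judged then, once.
The state is a dict: "clock": time; "qpos": joint angles; "qd": joint speeds; "joint_efforts": joint torques, N m; "position": TCP position; "tool_rot": TCP orientation; "force": force on the tool from outside, world axes, zero at the start; "moment": the same for the moment, N m; "grip_width": finger opening in m; "finger_force": force on a finger pad.
Only numpy, scipy, OpenCV 4.12 (cv2) and the standard library are available. Lean on these libraries where they do the work, as an engineer would, in place of code of your own. Each camera call takes 0.05 s, during which the arm holds its last target. There are 200 camera calls.

### The job

Finish loading the small test kiln: stand the tall straight-sided beaker on the shelf inside it next to the glaze test tile already there, set down upright rather than dropped, clear of the tile and of the walls; the tile stays standing where it is. Then lower the lid without letting it drop until it is fully shut, swing the bail clamp over until its pad is fully down on the lid, and start the firing by twisting the controller's spring-return switch clockwise to its stop and letting it spring back. Leave the two kiln posts where they stand.

Things in the scene. Friction and masses are not known exactly. Their poses are not given: they have to be found in the camera images.
- kiln: small top-loading test kiln, metal jacket with pale brick walls, fixed on the desk; outside 174 (x) x 214 (y) mm, open rim 128 mm above the desk. Origin at the centre of its underside; +x points to its back (hinge side), +y to its left side (clamp side), z up. The chamber is centred on the origin: 130 mm (x) x 170 mm (y), walls 22 mm thick, 100 mm deep from rim to shelf
- kiln_shelf (a point): centre of the shelf's top in the chamber (28 mm above the desk); axes as the kiln's
- lid (a joint): kiln lid, hinged along the back rim: 0 = shut on the rim, positive = opened upward (rad); starts standing open at about 1.7 to 1.8, stays up there, but falls by its own weight from below about 1 rad. 28 mm thick, top 156 mm above the desk when shut
- lid_hinge (a point): middle of the lid's hinge line, fixed to the kiln, 95 mm behind its centre, 128 mm above the desk; axes as the kiln's; the hinge line is its y
- lid_handle (a point): middle of the lid's handle, a round wooden bar 13 mm thick and 94 mm long along the kiln's y, held 35 mm off the lid's front edge by two brackets at y +-43 mm; moves with the lid, whose x, y, z it has (when shut they are the kiln's). It lies 217 mm in front of and 14 mm above the hinge line when shut
- clamp (a joint): bail clamp on the kiln's left side, two steel arms with a wooden cross grip and a screw with a black pad between; 0 = swung over with its pad down on the lid, positive = swung up and outward (rad), starts at about 1.6 to 1.9, its grip then up to 257 mm above the desk: carry things over it or past it. Stiff pivot: it stays where it is left
- clamp_pivot (a point): middle of the clamp's pivot line, fixed to the kiln at x -10, y +123, z +150 mm; axes as the kiln's; the pivot line is its x
- clamp_grip (a point): middle of the clamp's wooden grip, a round bar 15 mm thick along the kiln's x, free over 55 mm between the two arms; moves with the clamp. With the clamp down it lies 100 mm to the right (kiln -y) of and 40 mm above the pivot; the pad sits half way between
- beaker: tall straight-sided pale glazed beaker, 66 mm across, 94 mm high, open at the top; origin at the centre of its underside, z up along it
- tile: L-shaped glaze test tile standing in the right half (-y) of the kiln chamber, 76 mm high: foot plate 40 x 40 x 6 mm, upright plate 7 mm thick and 40 mm wide (along y) standing on it at x +10 to +17 mm; origin at the centre of the foot's underside. Not to be handled
- controller: grey desktop kiln controller, 90 (x) x 130 (y) x 70 mm, fixed on the desk, with display and switch on its top; origin at the centre of its underside, +x to its back, z up
- switch (a joint): spring-return start switch on the controller's top: 0 = rest, positive = turned clockwise seen from above, stop at 0.785 rad (45 degrees); springs back when let go
- switch_grip (a point): on the switch's axis (vertical), 97 mm above the desk, at mid height of its bar grip: 46 mm long (along the controller's x at rest), 13 mm wide, standing from 79 to 107 mm above the desk; fixed to the controller, axes as the controller's
- post_tall: square hollow kiln post, 34 x 34 x 100 mm, a bystander; origin under its centre
- post_short: square hollow kiln post, 38 x 38 x 76 mm, a bystander; origin under its centre
Mind the look-alikes: they are no part of the job. Leave any purple or yellow look-alike of the beaker alone.

How it is judged:
By the outcome, as a careful person would: the job done as asked, in the order asked, and still so for the second after the job is handed in, with the robot touching nothing.
It also fails if it takes over 72 s, if anything falls off the work surface, if the arm or the gripper's body presses on something with over 40 N, if the wrist force passes 120 N, or if a joint passes its speed limit or range.

## Working session

There is one attempt and no reset: what is moved stays moved. The work goes in short steps, Python scripts to look and compute and a tool call to move; the robot and the scene stay as the last step left them, time stands still between calls to the robot, and variables do not carry over. Pictures are saved under pics/ and viewed, at most 10 in all, crops included, and the job is handed in when it is done.

Besides the shell and the picture viewer there is one more tool, called after ">>>" by a JSON object that holds its "name" and its "arguments", one argument or row to a line. move_arm: Moves the arm, as the interface text tells. Shift numbers are shares of 0.02 m and turn numbers shares of 6 degrees, none past 1 either way. Its arguments: {"type":"object","properties":{"plan":{"type":"array"},"grip_force":{"type":"number"}},"required":["plan"]}

```bash
ls; mkdir -p pics; cat > h.py <<'E'
import numpy as np,cv2
from scipy.spatial.transform import Rotation as R
from workcell import observe,grab_frame
def save(n,f):
    cv2.imwrite(f'pics/{n}.png',f['color'][:,:,::-1])
E
python3 - <<'E'
from h import *
import pickle
s=observe();print(s)
d={}
for n in ('scene','side','wrist'):
    f=grab_frame(n);d[n]=f;save(n+'0',f);print(n,{k:np.round(v,4) if not isinstance(v,dict) else v for k,v in f.items() if k!='color'})
pickle.dump((s,d),open('f0.pkl','wb'))
E
```

```text
pics
{'clock': 0.0, 'qpos': array([-0.07032381,  0.52178658, -0.0364836 ,  1.5995904 ,  0.0209799 ,
        1.02089534, -0.11282784]), 'qd': array([ 6.18537334e-04, -6.98654973e-04,  1.01651745e-03,  3.15496307e-04,
       -8.70634254e-04,  4.77066031e-05,  5.62164486e-05]), 'joint_efforts': array([ 6.43662717e-01, -9.13798356e+01,  2.53783576e+00, -3.56864655e+01,
        3.37739484e-01,  2.98824264e-01,  5.99033386e-02]), 'position': array([6.24955556e-01, 2.28715271e-04, 2.05615237e-01]), 'tool_rot': array([-3.14127024e+00, -2.63461444e-04,  1.57089511e+00]), 'force': array([-0.02126072,  0.38300796, -0.32266707]), 'moment': array([-0.02436835,  0.04073156, -0.03925086]), 'finger_force': 1.07175562530756, 'grip_width': 0.08529633015216766}
scene {'intrinsics': array([[511.1486,   0.    , 278.9312],
       [  0.    , 511.1486, 213.0851],
       [  0.    ,   0.    ,   1.    ]]), 'k1': np.float64(0.0216), 'position': array([1.1055, 0.1953, 1.2227]), 'orientation': array([-2.5906e+00, -8.0000e-04,  1.9208e+00])}
side {'intrinsics': array([[490.3155,   0.    , 283.2827],
       [  0.    , 490.3155, 204.5478],
       [  0.    ,   0.    ,   1.    ]]), 'k1': np.float64(-0.1263), 'position': array([-0.0252,  0.6854,  0.8025]), 'orientation': array([-2.1945, -0.0232, -2.5147])}
wrist {'intrinsics': array([[355.5374,   0.    , 282.061 ],
       [  0.    , 355.5374, 214.2641],
       [  0.    ,   0.    ,   1.    ]]), 'k1': np.float64(-0.0884), 'tool_from_camera': array([[ 5.000e-04, -9.596e-01, -2.814e-01,  7.220e-02],
       [ 1.000e+00,  5.000e-04, -1.000e-04, -0.000e+00],
       [ 2.000e-04, -2.814e-01,  9.596e-01, -1.685e-01],
       [ 0.000e+00,  0.000e+00,  0.000e+00,  1.000e+00]])}
```

View pics/scene0.png

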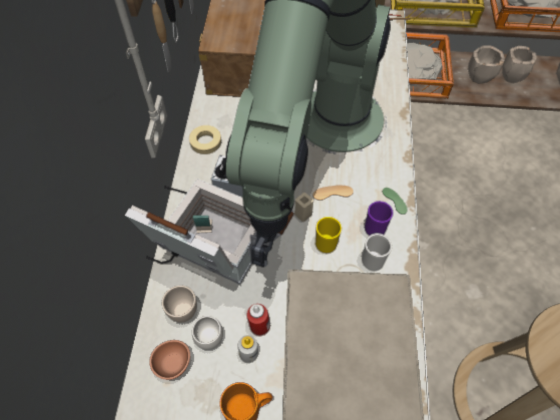

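View pics/side0.png

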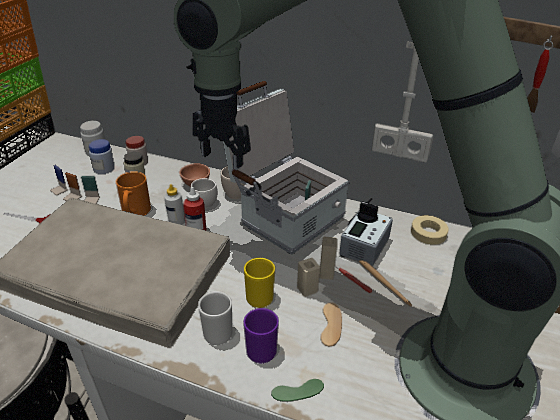

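The scene view shows the kiln at about (210,235), the controller at (225,170), and beakers: yellow (328,235), purple (378,218), pale grey (376,252). In the side view these are yellow (259,283), purple (261,335), pale (216,318). The pale grey-white one fits "pale glazed"; the yellow and purple are the excluded look-alikes. I'll confirm this in an enlarged crop.

```bash
cat >> h.py <<'E'
def cam(f,s=None):
    K=f['intrinsics']
    if 'position' in f: return K,f['k1'],R.from_euler('xyz',f['orientation']).as_matrix(),np.array(f['position'])
    T=f['tool_from_camera'];Rt=R.from_euler('xyz',s['tool_rot']).as_matrix()
    return K,f['k1'],Rt@T[:3,:3],np.array(s['position'])+Rt@T[:3,3]
def ray(c,uv):
    K,k,M,p=c
    u=cv2.undistortPoints(np.array([[uv]],float),K,np.array([k,0,0,0.]))[0,0]
    d=M@np.array([u[0],u[1],1]);return p,d/np.linalg.norm(d)
def onz(c,uv,z):
    p,d=ray(c,uv);return p+d*(z-p[2])/d[2]
def proj(c,P):
    K,k,M,p=c
    q=(np.asarray(P)-p)@M; q=q/q[...,2:]
    r=(q[...,:2]**2).sum(-1,keepdims=True)
    return q[...,:2]*(1+k*r)*[K[0,0],K[1,1]]+[K[0,2],K[1,2]]
def tri(*rs):
    A=0;b=0
    for p,d in rs:
        P=np.eye(3)-np.outer(d,d);A=A+P;b=b+P@p
    return np.linalg.solve(A,b)
E
python3 - <<'E'
from h import *
import pickle
s,d=pickle.load(open('f0.pkl','rb'))
a=d['side']['color'][140:360,190:400,::-1];a=cv2.resize(a,None,fx=2.7,fy=2.7,interpolation=cv2.INTER_CUBIC)
cv2.imwrite('pics/c1.png',a)
b=d['scene']['color'][120:300,120:410,::-1];cv2.imwrite('pics/c2.png',cv2.resize(b,None,fx=2.7,fy=2.7,interpolation=cv2.INTER_CUBIC))
E
```

```text
(no output)
```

View pics/c1.png

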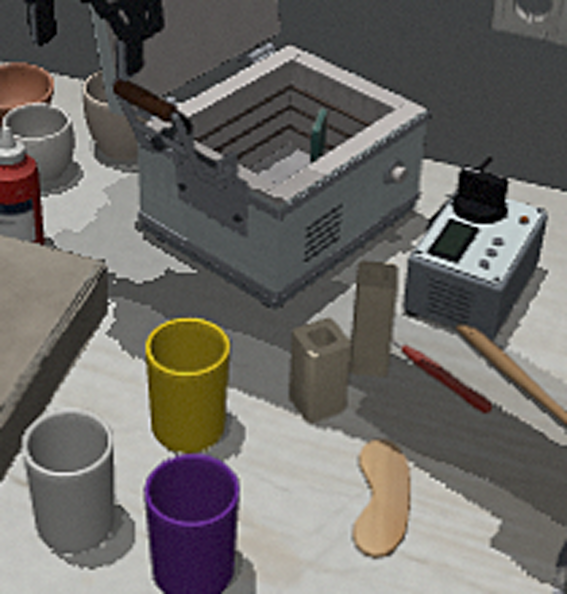

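View pics/c2.png

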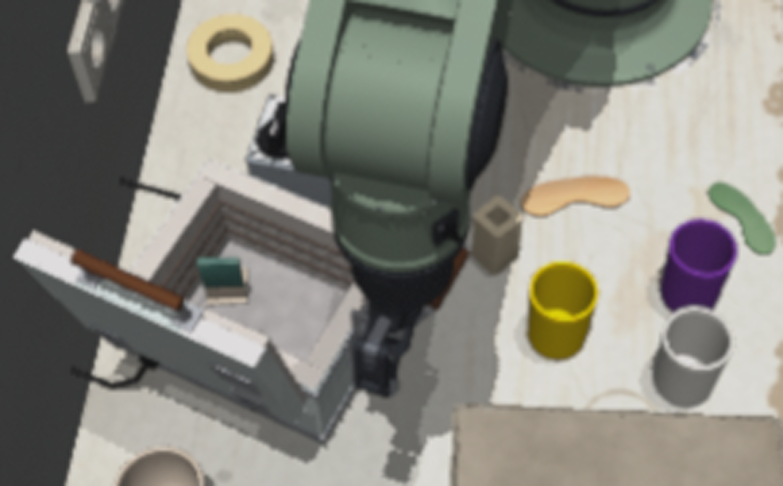

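In the crops, the pale grey-glazed beaker is at c1 (68,480) and c2 (692,355), next to the yellow and purple look-alikes, so that is the one to take. The kiln's hinge is toward world +x and its clamp toward +y. The tile is at c2 (222,278). Next I'll compute positions.

```bash
python3 - <<'E'
from h import *
import pickle
np.set_printoptions(precision=4,suppress=True)
s,d=pickle.load(open('f0.pkl','rb'))
S=cam(d['side']);C=cam(d['scene']);W=cam(d['wrist'],s)
o=lambda u,v:(190+u/2.7-.3,140+v/2.7-.3)
o2=lambda u,v:(120+u/2.7-.3,120+v/2.7-.3)
for n,uv,z in [('FLtop',(277,208),.128),('FRtop',(428,112),.128),('BRtop',(290,47),.128),('FLbot',(275,305),0),('BLbot',(138,228),0),('FRbot',(414,207),0),('ctlFLtop',(487,283),.07),('ctl a',(408,258),.07),('ctl b',(547,208),.07),('ctl knobbase',(480,212),.079),('postS',(320,333),.076),('postT',(377,268),.1),('knobtop',(482,172),.107),('beakrim c',(68,440),.094),('tile top',(320,113),.104),('grip',(150,105),.25)]:
    print(n,onz(S,o(*uv),z))
print('scene')
for n,uv,z in [('BLrim',(315,440),.128),('FRrim',(213,175),.128),('beak',(697,335),.094),('tile',(220,262),.104),('postS',(497,215),.076)]:
    print(n,onz(C,o2(*uv),z))
# pale beaker segmentation: rim ellipse both
im=d['side']['color'];hsv=cv2.cvtColor(im,cv2.COLOR_RGB2HSV)
print(hsv[325,216],hsv[350,180],hsv[300,216])
print('handle',tri(ray(C,o2(128,282)),ray(S,(253,88))))
cv2.imwrite('pics/w0.png',d['wrist']['color'][:,:,::-1])
E
```

```text
FLtop [ 0.468  -0.0573  0.128 ]
FRtop [ 0.4411 -0.2669  0.128 ]
BRtop [ 0.6123 -0.2859  0.128 ]
FLbot [ 0.4785 -0.0767  0.    ]
BLbot [ 0.651  -0.0881  0.    ]
FRbot [ 0.4526 -0.2843  0.    ]
ctlFLtop [ 0.3056 -0.1441  0.07  ]
ctl a [ 0.3775 -0.1319  0.07  ]
ctl b [ 0.3111 -0.2746  0.07  ]
ctl knobbase [ 0.3537 -0.2193  0.079 ]
postS [0.3821 0.0013 0.076 ]
postT [ 0.3749 -0.0713  0.1   ]
knobtop [ 0.3661 -0.2393  0.107 ]
beakrim c [0.453  0.2232 0.094 ]
tile top [ 0.54  -0.234  0.104]
grip [0.5317 0.0294 0.25  ]
scene
BLrim [ 0.685  -0.0623  0.128 ]
FRrim [ 0.4631 -0.2607  0.128 ]
beak [0.4533 0.2213 0.094 ]
tile [ 0.5379 -0.2224  0.104 ]
postS [0.3798 0.0022 0.076 ]
[20  8 98] [ 30   5 189] [ 30   7 104]
handle [ 0.6929 -0.195   0.3351]
```

View pics/w0.png

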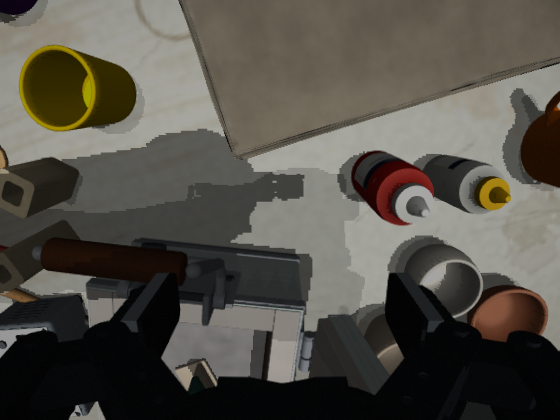

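The wrist view shows the brown clamp grip at about (115,258), the kiln corner at the lower left, and the yellow look-alike at (75,90). I'll rise over the kiln for a clear measuring view.

>>> {"name": "move_arm", "arguments": {
  "plan": [
    [[0,0,-1,0,0,0,1],[0,0,-1,0,0,0,1],[0,0,-1,0,0,0,1],[0,0,-1,0,0,0,1],[-0.5,-0.6,-1,0,0,0,1],[-0.5,-0.6,-1,0,0,0,1],[-0.5,-0.6,-1,0,0,0,1],[-0.5,-0.6,-1,0,0,0,1],[0,-0.6,0,0,0,0,1],[0,0,0,0,0,0,1]]
  ]
}}

```text
clock: 1.15
position: [0.564, -0.0405, 0.3665]
tool_rot: [3.141, 0.0, 1.57]
force: [-1.2, -0.9, -2.3]
grip_width: 0.0855
finger_force: 0.0
```

```bash
python3 - <<'E'
from h import *
import pickle
s=observe();print(s['position'],s['tool_rot'],s['qpos'])
f=grab_frame('wrist');g=grab_frame('scene');h=grab_frame('side');pickle.dump((s,dict(wrist=f,scene=g,side=h)),open('f1.pkl','wb'))
cv2.imwrite('pics/w1.png',cv2.resize(f['color'][:,:,::-1],None,fx=1.4,fy=1.4,interpolation=cv2.INTER_CUBIC))
E
```

```text
[ 0.56403019 -0.04052777  0.36646595] [3.14114589e+00 2.11092206e-04 1.57002569e+00] [-0.01861248  0.29784766 -0.01951452  1.5295554   0.00615657  1.31380924
 -0.03960083]
```

View pics/w1.png

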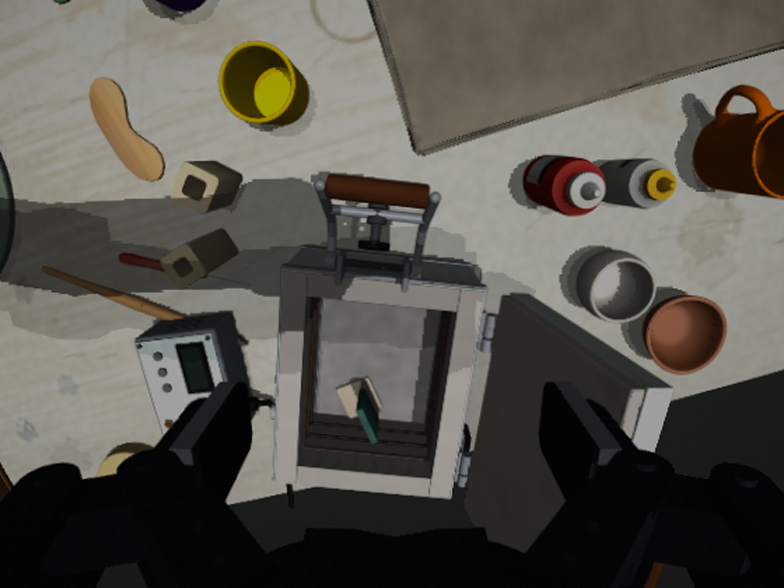

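The wrist view clearly shows the kiln rim, with outer corners at about (283,266), (486,287), (452,498) and (276,484). The clamp grip runs (327,188) to (430,194). The tile foot is at (358,398) with its top at (375,440), and the controller and display are at (190,370).

```bash
python3 - <<'E'
from h import *
import pickle
np.set_printoptions(precision=4,suppress=True)
s,d=pickle.load(open('f1.pkl','rb'))
S=cam(d['side']);C=cam(d['scene']);W=cam(d['wrist'],s)
w=lambda u,v:(u/1.4-.14,v/1.4-.14)
P={}
for n,uv,z in [('FL',(283,266),.128),('BL',(486,287),.128),('BR',(452,498),.128),('FR',(275,484),.128),('iFL',(308,298),.128),('iBL',(456,308),.128),('hinge1',(488,330),.128),('hinge2',(464,467),.128),
 ('gripF',(327,188),.25),('gripB',(430,195),.25),('tile foot FL',(337,390),.034),('tile foot BL',(366,376),.034),('tile footBR',(383,403),.034),('tile footFR',(350,420),.034),('tiletopR',(375,440),.104),('tiletopL',(358,393),.104),
 ('ctlFL',(136,339),.07),('ctlBL',(217,315),.07),('ctlF',(163,420),.07),('postSh',(194,187),.076),('postT',(183,264),.1)]:
    P[n]=onz(W,w(*uv),z);print(n,P[n])
c=(P['FL']+P['BL']+P['BR']+P['FR'])/4
ax=(P['BL']+P['BR']-P['FL']-P['FR'])/2;ay=(P['BL']+P['FL']-P['BR']-P['FR'])/2
print('centre',c,np.linalg.norm(ax),np.linalg.norm(ay),np.arctan2(ax[1],ax[0]),np.arctan2(-ay[0],ay[1]))
yaw=(np.arctan2(ax[1],ax[0])+np.arctan2(-ay[0],ay[1]))/2
M=R.from_euler('z',yaw).as_matrix()
for n in P: print(n,((P[n]-c)@M)[:2])
# side view check & contour debug
T=c+M@np.array([[sx*.087,sy*.107,0] for sx in(-1,1) for sy in (-1,1)]).T.T.reshape(-1,3).T if 0 else None
v=d['side']['color'][140:300,200:440,::-1];a=cv2.resize(v,None,fx=3.3,fy=3.3,interpolation=cv2.INTER_CUBIC)
o=cv2.resize(d['scene']['color'][120:300,120:340,::-1],None,fx=3.3,fy=3.3,interpolation=cv2.INTER_CUBIC)
cv2.imwrite('pics/c3.png',o);cv2.imwrite('pics/c4.png',a)
E
```

```text
FL [ 0.47   -0.0578  0.128 ]
BL [ 0.6411 -0.0761  0.128 ]
BR [ 0.6199 -0.2901  0.128 ]
FR [ 0.4469 -0.2744  0.128 ]
iFL [ 0.4897 -0.0857  0.128 ]
iBL [ 0.6162 -0.0947  0.128 ]
hinge1 [ 0.6449 -0.1148  0.128 ]
hinge2 [ 0.63   -0.2542  0.128 ]
gripF [0.5257 0.0139 0.25  ]
gripB [0.5837 0.0099 0.25  ]
tile foot FL [ 0.4994 -0.2194  0.034 ]
tile foot BL [ 0.532  -0.2022  0.034 ]
tile footBR [ 0.5505 -0.2354  0.034 ]
tile footFR [ 0.5128 -0.2571  0.034 ]
tiletopR [ 0.5441 -0.2392  0.104 ]
tiletopL [ 0.5285 -0.1874  0.104 ]
ctlFL [ 0.299 -0.146  0.07 ]
ctlBL [ 0.3871 -0.12    0.07  ]
ctlF [ 0.3141 -0.2391  0.07  ]
postSh [0.3795 0.0053 0.076 ]
postT [ 0.3718 -0.0617  0.1   ]
centre [ 0.5445 -0.1746  0.128 ] 0.17288882985371573 0.2164994201283362 -0.09848955298280897 -0.10261956592007013
FL [-0.0858  0.1088]
BL [0.0863 0.1077]
BR [ 0.0866 -0.1074]
FR [-0.0871 -0.1091]
iFL [-0.0634  0.0829]
iBL [0.0634 0.0867]
hinge1 [0.0939 0.0696]
hinge2 [ 0.0931 -0.0706]
gripF [-0.0376  0.1857]
gripB [0.0205 0.1875]
tile foot FL [-0.0403 -0.0491]
tile foot BL [-0.0096 -0.0287]
tile footBR [ 0.0121 -0.0599]
tile footFR [-0.0232 -0.0852]
tiletopR [ 0.0061 -0.0643]
tiletopL [-0.0146 -0.0143]
ctlFL [-0.2471  0.0038]
ctlBL [-0.1621  0.0385]
ctlF [-0.2228 -0.0873]
postSh [-0.1822  0.1625]
postT [-0.1832  0.095 ]
```

View pics/c4.png

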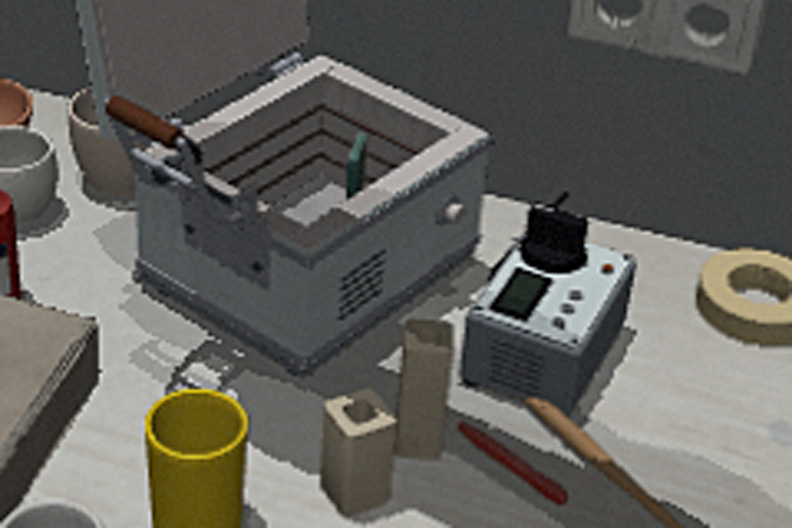

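The view gives a consistent fit: kiln centre (0.5445,-0.1746), yaw -0.10. Now I'll locate the beakers precisely to choose the grasp yaw.

```bash
python3 - <<'E'
from h import *
import pickle
np.set_printoptions(precision=4,suppress=True)
s,d=pickle.load(open('f0.pkl','rb'))
S=cam(d['side']);C=cam(d['scene'])
o=lambda u,v:(190+u/2.7-.3,140+v/2.7-.3)
o2=lambda u,v:(120+u/2.7-.3,120+v/2.7-.3)
for n,a,b in [('pale',(68,442),(697,336)),('purple',(192,489),(703,250)),('yellow',(188,350),(563,293))]:
    print(n,onz(S,o(*a),.094),onz(C,o2(*b),.094),tri(ray(S,o(*a)),ray(C,o2(*b))))
print('board corner',onz(C,o2(457,408),.03),onz(C,o2(783,415),.03))
E
```

```text
pale [0.4517 0.2247 0.094 ] [0.4543 0.2215 0.094 ] [0.4533 0.2222 0.0914]
purple [0.3542 0.2052 0.094 ] [0.3614 0.2038 0.094 ] [0.3572 0.2029 0.0889]
yellow [0.4427 0.0967 0.094 ] [0.453  0.0917 0.094 ] [0.4481 0.0906 0.086 ]
board corner [0.5708 0.0285 0.03  ] [0.4718 0.32   0.03  ]
```

The pale beaker is at (0.453,0.222). The purple one is close at -x and the board at +x, so I'll grasp with the fingers on a 45° diagonal.

>>> {"name": "move_arm", "arguments": {
  "plan": [
    [[1,-0.55,0,0,0,0,1],[1,-0.55,0,0,0,0,1],[1,-0.55,0,0,0,0,1],[1,-0.55,0,0,0,0,1],[1,-0.55,0,0,0,0,1],[1,-0.55,1,0,0,0,1],[1,-0.55,1,0,0,0,1],[1,-0.55,1,0,0,0,1],[1,-0.55,1,0,0,0,1],[1,-0.55,1,0,0,0,1]]
  ]
}}

```text
clock: 2.3
position: [0.4545, 0.1609, 0.2647]
tool_rot: [-3.141, 0.0, 1.571]
force: [-0.2, -1.4, -2.1]
grip_width: 0.0858
finger_force: 0.0
```

>>> {"name": "move_arm", "arguments": {
  "plan": [
    [[1,0,0.5,0,0,0,1],[1,0,0.5,0,0,0,1],[1,0,0.5,0,0,0.5,1],[0.1,0,0.5,0,0,1,1],[0,0,0.3,0,0,1,1],[0,0,0,0,0,1,1],[0,0,0,0,0,1,1],[0,0,0,0,0,1,1],[0,0,0,0,0,1,1],[0,0,0,0,0,1,1]]
  ]
}}

```text
clock: 3.3
position: [0.4551, 0.2222, 0.2193]
tool_rot: [-3.141, 0.001, 0.781]
force: [-1.8, -1.2, -1.7]
grip_width: 0.0858
finger_force: 0.0
```

```bash
python3 - <<'E'
from h import *
np.set_printoptions(precision=4,suppress=True)
s=observe();print(s['position'],s['tool_rot'],s['qpos'])
f=grab_frame('wrist');W=cam(f,s)
print(proj(W,[[.453,.222,.094],[.453,.222,0]]))
Rt=R.from_euler('xyz',s['tool_rot']).as_matrix()
print((np.array([.453,.222,.06])-s['position'])@Rt/.02)
cv2.imwrite('pics/w2.png',f['color'][:,:,::-1])
E
```

```text
[0.4551 0.2222 0.2193] [-3.1413  0.001   0.7814] [-0.5407  0.3183 -0.0385  1.8901  0.0149  0.9344 -1.3755]
[[281.1498 199.9903]
 [281.3988 179.2586]]
[-0.0755 -0.0645  7.9659]
```

View pics/w2.png

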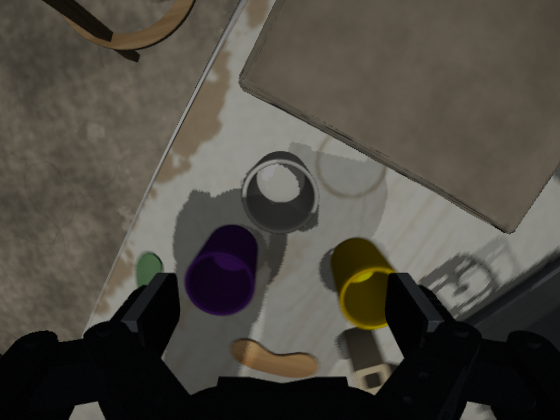

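The pale beaker's rim is centred at about (280,196), against a prediction of (281,200), and both finger sides are clear. Now I'll descend and grip.

>>> {"name": "move_arm", "arguments": {
  "plan": [
    [[0.1,0,1,0,0,0,1],[0,0,1,0,0,0,1],[0,0,1,0,0,0,1],[0,0,1,0,0,0,1],[0,0,1,0,0,0,1],[0,0,1,0,0,0,1],[0,0,1,0,0,0,1],[0,0,0.8,0,0,0,1],[0,0,0,0,0,0,1],[0,0,0,0,0,0,0]]
  ],
  "grip_force": 40
}}

```text
clock: 4.35
position: [0.4565, 0.2235, 0.0639]
tool_rot: [-3.141, 0.001, 0.787]
force: [-1.7, -0.9, -2.2]
grip_width: 0.0731
finger_force: 0.0
```

>>> {"name": "move_arm", "arguments": {
  "plan": [
    [[0,0,0,0,0,0,-1],[0,0,0,0,0,0,-1],[0,0,0,0,0,0,-1],[0,0,0,0,0,0,-1],[0,0,0,0,0,0,-1],[0,0,0,0,0,0,-1],[0,0,-0.3,0,0,0,-1],[0,0,-1,0,0,0,-1],[0,0,-1,0,0,0,-1],[0,0,-1,0,0,0,-1]]
  ]
}}

```text
clock: 5.35
position: [0.4564, 0.2234, 0.131]
tool_rot: [-3.142, 0.0, 0.785]
force: [-1.2, -1.3, -2.4]
grip_width: 0.0002
finger_force: 0.0
```

```bash
python3 - <<'E'
from h import *
import pickle
f=grab_frame('side');g=grab_frame('wrist');pickle.dump((observe(),dict(side=f,wrist=g)),open('f2.pkl','wb'))
a=cv2.resize(f['color'][180:390,130:330,::-1],(571,600));b=cv2.resize(g['color'][120:,150:420,::-1],(229,255))
o=np.zeros((600,800,3),np.uint8);o[:,:571]=a;o[:255,571:]=b
cv2.imwrite('pics/c5.png',o)
E
```

```text
(no output)
```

View pics/c5.png

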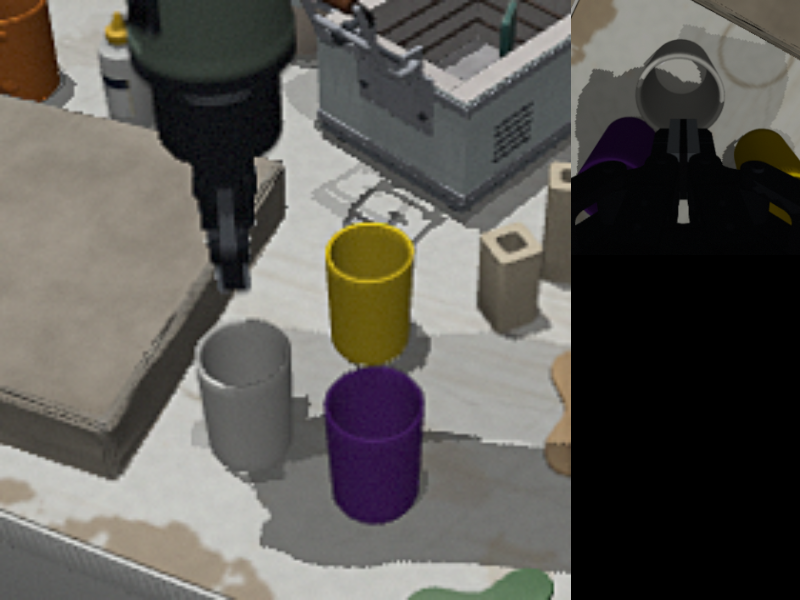

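```bash
python3 - <<'E'
from h import *
import pickle
np.set_printoptions(precision=4,suppress=True)
s,d=pickle.load(open('f2.pkl','rb'))
S=cam(d['side']);W=cam(d['wrist'],s)
print(s['position'])
a=(215.5,302.5);b=(279.7,228)
print(onz(S,a,.094),onz(W,b,.094),proj(W,s['position']),proj(S,s['position']))
# dark/bright blob of fingertips and rim edges in wrist column 280
g=cv2.cvtColor(d['wrist']['color'],cv2.COLOR_RGB2GRAY);print(g[150:300:3,280]);print(g[215,215:345:3])
for r in (0,):
  from scipy.optimize import least_squares
f=grab_frame('scene');c=cam(f);pickle.dump(f,open('sc.pkl','wb'))
g=f['color'];print(proj(c,[.453,.222,.094]));y,x=map(int,(238,376));print(cv2.cvtColor(g,cv2.COLOR_RGB2GRAY)[225:285:2,376])
E
```

```text
[0.4576 0.224  0.1323]
[0.4524 0.2222 0.094 ] [0.4581 0.2273 0.094 ] [283.0329 256.5437] [211.5427 287.9156]
[153 147 129 129 127 116  49  48  47  46  51 103 128 118 144 144 144 144
 144 143 144 142  65  65  65  63  62  42  42  43  43  43  43  41  43  42
  42   3   3   1   4   3   3   4   4   3   3   5   2   3]
[ 81  81  81  82  80  78  75  35  32  34  35  34  37  58  62  63  64  65
  65  65  65  66 124 134 102 108 128 142 142 134  56  38  37  35  32  47
 117 115 130 129 127 115 101 101]
[378.1628 243.7529]
[ 49  31  28  33  81 103  99  98  98  98  98  98  98  97 111 164 126 110
 110 109 109 110 111 175 148 159 157 156 155 151]
```

The fingers closed without holding the beaker. It still stands at about (0.454,0.223), and the pads were too near the rim. I'll retry deeper and check the width before lifting.

>>> {"name": "move_arm", "arguments": {
  "plan": [
    [[0,0,0,0,0,0,1],[0,0,0,0,0,0,1],[0,0,0,0,0,0,1],[0,0,0,0,0,0,1],[0,0,0,0,0,0,1],[0,0,0,0,0,0,1],[0,0,0,0,0,0,1],[0,0,0,0,0,0,1],[0,0,1,0,0,0,1],[0,0,1,0,0,0,1]]
  ],
  "grip_force": 60
}}

```text
clock: 6.5
position: [0.4569, 0.2236, 0.0898]
tool_rot: [3.141, -0.001, 0.785]
force: [-1.1, -1.0, -2.3]
grip_width: 0.0855
finger_force: 0.0
```

>>> {"name": "move_arm", "arguments": {
  "plan": [
    [[0,0,1,0,0,0,1],[0,0,1,0,0,0,1],[0,0,0.6,0,0,0,1],[0,0,0,0,0,0,1],[0,0,0,0,0,0,1],[0,0,0,0,0,0,-1],[0,0,0,0,0,0,-1],[0,0,0,0,0,0,-1],[0,0,0,0,0,0,-1],[0,0,0,0,0,0,-1]]
  ]
}}

```text
clock: 7.5
position: [0.4571, 0.2241, 0.0392]
tool_rot: [3.141, -0.002, 0.786]
force: [-4.5, -0.1, 12.9]
grip_width: 0.0638
finger_force: 62.5
```

Gripped: width 64 mm at 62 N. Next: lift and carry it over the clamp to the chamber.

>>> {"name": "move_arm", "arguments": {
  "plan": [
    [[0,0,-0.3,0,0,0,-1],[0,0,-1,0,0,0,-1],[0,0,-1,0,0,0,-1],[0,0,-1,0,0,0,-1],[0,0,-1,0,0,0,-1],[0,0,-1,0,0,0,-1],[0,0,-1,0,0,0,-1],[0,0,-1,0,0,0,-1],[0,0,-1,0,0,0,-1],[0,0,-1,0,0,0,-1]]
  ]
}}

```text
clock: 8.5
position: [0.4564, 0.2232, 0.2254]
tool_rot: [3.141, -0.0, 0.785]
force: [-0.9, -1.4, -3.6]
grip_width: 0.0638
finger_force: 66.4
```

>>> {"name": "move_arm", "arguments": {
  "plan": [
    [[0,0,-1,0,0,0,-1],[0,0,-1,0,0,0,-1],[0,0,-1,0,0,0,-1],[-0.6,1,-1,0,0,0,-1],[-0.6,1,-1,0,0,0,-1],[-0.6,1,-1,0,0,0,-1],[-0.6,1,-1,0,0,0,-1],[-0.6,1,0,0,0,0,-1],[-0.6,1,0,0,0,0,-1],[-0.6,1,0,0,0,0,-1]]
  ]
}}

```text
clock: 9.5
position: [0.4959, 0.0639, 0.3646]
tool_rot: [3.141, -0.001, 0.785]
force: [-1.4, -0.3, -3.9]
grip_width: 0.0635
finger_force: 66.4
```

>>> {"name": "move_arm", "arguments": {
  "plan": [
    [[-0.6,1,0,0,0,0,-1],[-0.6,1,0,0,0,0,-1],[-0.6,1,0,0,0,0,-1],[-0.6,1,0,0,0,0,-1],[-0.6,1,0,0,0,0,-1],[-0.6,1,0,0,0,0,-1],[-0.6,1,0,0,0,0,-1],[-0.6,1,0,0,0,0,-1],[-0.6,1,0,0,0,0,-1],[0,0,0,0,0,-0.5,-1]]
  ]
}}

```text
clock: 10.5
position: [0.5466, -0.1418, 0.3643]
tool_rot: [3.141, 0.001, 0.834]
force: [-1.4, -0.3, -3.0]
grip_width: 0.0639
finger_force: 66.4
```

>>> {"name": "move_arm", "arguments": {
  "plan": [
    [[0,0,0,0,0,-1,-1],[0,0,0,0,0,-1,-1],[0,0,0,0,0,-1,-1],[0,0,0,0,0,-1,-1],[0,0,0,0,0,-1,-1],[0,0,0,0,0,-1,-1],[0,0,0,0,0,0,-1],[0,0,0,0,0,0,-1],[0,0,0,0,0,0,-1],[0,0,0,0,0,0,-1]]
  ]
}}

```text
clock: 11.5
position: [0.547, -0.1386, 0.364]
tool_rot: [-3.142, 0.0, 1.465]
force: [-0.4, -1.3, -3.5]
grip_width: 0.0633
finger_force: 66.4
```

```bash
python3 - <<'E'
from h import *
np.set_printoptions(precision=4,suppress=True)
s=observe();print(s['position'],s['tool_rot'],s['qpos'],s['grip_width'],s['force'])
Rt=R.from_euler('xyz',s['tool_rot']).as_matrix()
print((np.array([.5483,-.1368,.09])-s['position'])@Rt/.02)
f=grab_frame('side');save('s3',f);W=grab_frame('wrist');save('w3',W)
o=np.hstack([f['color'][40:340,100:460],W['color'][:300,100:460]])[:,:,::-1]
cv2.imwrite('pics/c6.png',o)
E
```

```text
[ 0.547  -0.1386  0.364 ] [-3.1416  0.      1.4645] [ 0.0729  0.297   0.0938  1.5412 -0.0284  1.3048  0.0639] 0.06334628559030739 [-0.3667 -1.3498 -3.4885]
[ 0.0965  0.0574 13.6989]
```

View pics/c6.png

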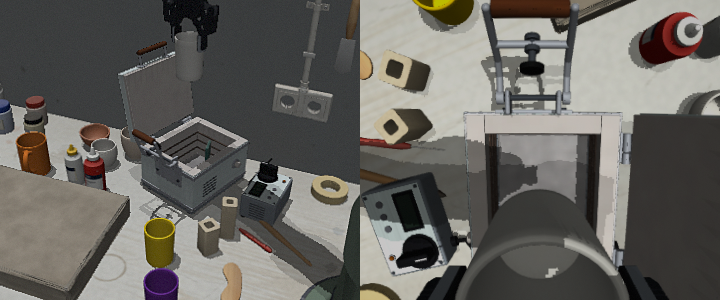

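The side view shows the beaker hanging upright above the chamber, with the lid standing open behind it and the posts untouched. The wrist view shows the controller, with its switch at about full-frame (157,247). Now I'll lower it.

>>> {"name": "move_arm", "arguments": {
  "plan": [
    [[0.1,0.06,1,0,0,0,-1],[0,0,1,0,0,0,-1],[0,0,1,0,0,0,-1],[0,0,1,0,0,0,-1],[0,0,1,0,0,0,-1],[0,0,1,0,0,0,-1],[0,0,1,0,0,0,-1],[0,0,1,0,0,0,-1],[0,0,0.5,0,0,0,-1],[0,0,0,0,0,0,-1]]
  ]
}}

```text
clock: 12.6
position: [0.5479, -0.1366, 0.1929]
tool_rot: [-3.14, -0.0, 1.466]
force: [-1.4, -1.4, -2.9]
grip_width: 0.0636
finger_force: 66.4
```

```bash
python3 - <<'E'
from h import *
np.set_printoptions(precision=4,suppress=True)
s=observe();print(s['position'],s['grip_width'],s['force'])
c=np.array([.5445,-.1746,0]);M=R.from_euler('z',-.1).as_matrix()
print('TCP in kiln',(s['position']-c)@M)
E
```

```text
[ 0.5479 -0.1366  0.1929] 0.06360150040033309 [-1.3946 -1.3736 -2.9042]
TCP in kiln [-0.0004  0.0381  0.1929]
```

Next: .193 → .072 (6 rows at 0.8, then slow), then creep.

>>> {"name": "move_arm", "arguments": {
  "plan": [
    [[0,0,0.8,0,0,0,-1],[0,0,0.8,0,0,0,-1],[0,0,0.8,0,0,0,-1],[0,0,0.8,0,0,0,-1],[0,0,0.8,0,0,0,-1],[0,0,0.8,0,0,0,-1],[0,0,0.6,0,0,0,-1],[0,0,0.4,0,0,0,-1],[0,0,0.2,0,0,0,-1],[0,0,0,0,0,0,-1]]
  ]
}}

```text
clock: 13.6
position: [0.5485, -0.1368, 0.0739]
tool_rot: [-3.141, 0.0, 1.466]
force: [-0.2, -1.3, -4.0]
grip_width: 0.0634
finger_force: 66.5
```

>>> {"name": "move_arm", "arguments": {
  "plan": [
    [[0,0,0.1,0,0,0,-1],[0,0,0.1,0,0,0,-1],[0,0,0.05,0,0,0,-1],[0,0,0.04,0,0,0,-1],[0,0,0.03,0,0,0,-1],[0,0,0,0,0,0,-1],[0,0,0,0,0,0,-1],[0,0,0,0,0,0,-1],[0,0,0,0,0,0,-1],[0,0,0,0,0,0,-1]]
  ]
}}

```text
clock: 14.6
position: [0.5484, -0.1368, 0.0675]
tool_rot: [3.142, -0.0, 1.466]
force: [-1.4, -1.6, -3.2]
grip_width: 0.064
finger_force: 66.5
```

>>> {"name": "move_arm", "arguments": {
  "plan": [
    [[0,0,0.05,0,0,0,-1],[0,0,0.05,0,0,0,-1],[0,0,0.05,0,0,0,-1],[0,0,0,0,0,0,-1],[0,0,0,0,0,0,-1],[0,0,0,0,0,0,-1],[0,0,0,0,0,0,-1],[0,0,0,0,0,0,-1],[0,0,0,0,0,0,-1],[0,0,0,0,0,0,-1]]
  ]
}}

```text
clock: 15.6
position: [0.5484, -0.1371, 0.067]
tool_rot: [3.141, 0.0, 1.465]
force: [-18.7, 2.3, 50.0]
grip_width: 0.0637
finger_force: 72.3
```

Contact with the shelf. I'll relax the push, then release.

>>> {"name": "move_arm", "arguments": {
  "plan": [
    [[0,0,-0.1,0,0,0,-1],[0,0,0,0,0,0,-1],[0,0,0,0,0,0,0.8],[0,0,0,0,0,0,0.8],[0,0,0,0,0,0,0.8],[0,0,0,0,0,0,0.8],[0,0,-0.3,0,0,0,0.8],[0,0,-0.7,0,0,0,0.8],[0,0,-1,0,0,0,0.8],[0,0,-1,0,0,0,0.8]]
  ]
}}

```text
clock: 16.6
position: [0.5485, -0.1368, 0.1282]
tool_rot: [3.141, 0.0, 1.466]
force: [-1.6, -0.6, -1.9]
grip_width: 0.077
finger_force: 0.0
```

>>> {"name": "move_arm", "arguments": {
  "plan": [
    [[0,0,-1,0,0,0,0.8],[0,0,-1,0,0,0,0.8],[0,0,-1,0,0,0,0.8],[0,0,-1,0,0,0,0.8],[0,0,-1,0,0,0,0.8],[0,0,-1,0,0,0,0.8],[0,0,-1,0,0,0,0.8],[0,0,-1,0,0,0,0.8],[0,0,-1,0,0,0,0.8],[0,0,-1,0,0,0,0.8]]
  ]
}}

```text
clock: 17.6
position: [0.548, -0.1368, 0.3287]
tool_rot: [3.141, -0.0, 1.466]
force: [-0.7, -0.7, -1.8]
grip_width: 0.0765
finger_force: 0.0
```

```bash
python3 - <<'E'
from h import *
import pickle
np.set_printoptions(precision=4,suppress=True)
s=observe();print(s['position'],s['tool_rot'],s['qpos'])
d={n:grab_frame(n) for n in('wrist','scene','side')}
pickle.dump((s,d),open('f4.pkl','wb'))
W=cam(d['wrist'],s);S=cam(d['side']);C=cam(d['scene'])
c=np.array([.5445,-.1746,0]);M=R.from_euler('z',-.1).as_matrix()
im=d['wrist']['color'];hsv=cv2.cvtColor(im,cv2.COLOR_RGB2HSV)
# tile: teal
for n,cm in(('wrist',W),('scene',C),('side',S)):
    h=cv2.cvtColor(d[n]['color'],cv2.COLOR_RGB2HSV)
    m=cv2.inRange(h,(75,70,30),(100,255,255))
    k,l,st,ct=cv2.connectedComponentsWithStats(m)
    for i in range(1,k):
        if st[i,4]>25: print(n,'teal',st[i],ct[i],((onz(cm,ct[i],.08)-c)@M)[:2])
    m=cv2.inRange(h,(2,110,30),(14,255,170))
    k,l,st,ct=cv2.connectedComponentsWithStats(m)
    for i in range(1,k):
        if st[i,4]>60: print(n,'brown',st[i],ct[i])
# beaker rim predicted
th=np.linspace(0,2*np.pi,8,endpoint=False)
bc=c+M@np.array([0,.038,.122]);print('pred rim',proj(W,bc),proj(W,bc+[.033,0,0]))
g=cv2.cvtColor(im,cv2.COLOR_RGB2GRAY)
u,v=proj(W,bc).astype(int);print('row',v,g[v,u-90:u+90:3]);print('col',u,g[max(v-90,0):v+90:3,u])
# controller region switch (dark)
print('knob old',onz(W,(157,247),.107))
pk=proj(W,[.355,-.225,.107]);print(pk)
E
```

```text
[ 0.548  -0.1368  0.3287] [ 3.1406 -0.      1.4659] [ 0.0721  0.3176  0.0905  1.6005 -0.0301  1.2239  0.0633]
wrist teal [270 234  19  32 240] [279.8458 249.8708] [-0.0034 -0.0589]
wrist brown [222   0  91   6 376] [270.2793   1.6383]
wrist brown [ 520    0   40   39 1393] [540.8622  17.3776]
wrist brown [412   5  34  48 465] [423.7011  25.1333]
wrist brown [ 70 140  70  13 432] [101.5949 146.3495]
wrist brown [545 304  15  59 459] [554.3312 338.1373]
wrist brown [  0 328  18  39 206] [  6.3252 349.5971]
scene teal [194 217  15   9 106] [201.0472 220.9528] [-0.0017 -0.0522]
scene brown [ 490    0   70   33 1100] [523.6909  18.1582]
scene brown [263   7  16  12  73] [270.9589  12.8493]
scene brown [264  33  24  23 160] [275.65    43.1125]
scene brown [407  35  47  64 676] [437.5843  68.5547]
scene brown [147 213  40  21 200] [166.705 223.175]
scene brown [278 212  15  21 100] [285.26 221.9 ]
scene brown [247 306  22  29 183] [258.3443 320.4426]
scene brown [151 341  38  37 683] [168.0908 356.7818]
scene brown [221 384  34  35 342] [234.6228 394.9678]
scene brown [249 393  23  27  97] 
[... 444 characters left out ...]
1   35   45 1053] [133.6724 192.85  ]
side brown [ 65 172  14  18 135] [ 71.7037 180.2889]
pred rim [282.2462 180.3314] [312.9589 177.179 ]
row 180 [ 76  75  71  74  75  74  75  75  75  60  37  18  21  20  49  57  56  58
  59  58  79  44  48  50  67  83  86  87  88  88  88  88 188 104  87  75
  52  50  45 159 127 135  61  61  58  58  33  21  22  34  37 160 159 168
 168 188 187 191 164 164]
col 282 [ 79 137  44  49 107 106 105 113 160 168 182 183 183 183 183 183 100 142
 142  59  58 194 197 197 197 188 176  88  88  88  88  87  85  71  64  65
  63  63  63  73 166 119 116 117 119 107 130 142  55  33  16  20  25  30
  66  74  70  62  45  28]
knob old [ 0.3915 -0.2036  0.107 ]
[131.8541 266.0319]
```

The beaker stands where planned, with its rim centred as predicted, and the tile has not moved. Now I'll locate the handle.

```bash
cat >> h.py <<'E'
c0=np.array([.5445,-.1746,0]);M0=R.from_euler('z',-.1).as_matrix()
def hand(th): # handle point for lid angle, world
    a=np.arctan2(.014,.217)+th;r=np.hypot(.217,.014)
    return c0+M0@np.array([.095-r*np.cos(a),0,.128+r*np.sin(a)])
def toolshift(s,P): return (np.array(P)-s['position'])@R.from_euler('xyz',s['tool_rot']).as_matrix()/.02
E
python3 - <<'E'
from h import *
import pickle
np.set_printoptions(precision=4,suppress=True)
s,d=pickle.load(open('f4.pkl','rb'));S=cam(d['side']);C=cam(d['scene'])
h=tri(ray(S,(251.5,87.0)),ray(C,(166.7,223.2)));print(h,(h-c0)@M0)
for n,cm,b in(('scene',C,(140,195,205,240)),('side',S,(230,275,75,100))):
    H=cv2.cvtColor(d[n]['color'],cv2.COLOR_RGB2HSV);m=cv2.inRange(H,(2,100,20),(16,255,190))
    m2=np.zeros_like(m);m2[b[2]:b[3],b[0]:b[1]]=m[b[2]:b[3],b[0]:b[1]]
    v,u=np.nonzero(m2);print(n,u.min(),u.max(),v.min(),v.max(),u.mean(),v.mean())
for th in(1.7,1.75,1.8): print(th,hand(th),proj(S,hand(th)),proj(C,hand(th)),toolshift(s,hand(th)))
for yy in(-.1,-.047,.047): pass
E
```

```text
[ 0.6944 -0.1934  0.339 ] [ 0.151  -0.0038  0.339 ]
scene 147 187 213 233 166.8957345971564 223.27014218009478
side 237 266 81 94 251.46099290780143 87.32624113475177
1.7 [ 0.6807 -0.1883  0.3414] [254.4358  88.1511] [171.7954 217.6861] [-1.8631  6.8645 -0.6297]
1.75 [ 0.6912 -0.1893  0.339 ] [251.3349  87.8872] [169.1727 222.3768] [-1.8605  7.395  -0.5112]
1.8 [ 0.7016 -0.1904  0.3361] [248.3125  87.8437] [166.6185 227.1764] [-1.8579  7.919  -0.3665]
```

>>> {"name": "move_arm", "arguments": {
  "plan": [
    [[0,0,-1,0,0,0,0.2],[0,0,-1,0,0,0,0.2],[-0.24,0.94,-0.3,0,0,0,0.2],[-0.24,0.94,0,0,0,0,0.2],[-0.24,0.94,0,0,0,0,0.2],[-0.24,0.94,0,0,0,0,0.2],[-0.24,0.94,0,0,0,0,0.2],[-0.24,0.94,0,0,0,0,0.2],[-0.24,0.94,0,0,0,0,0.2],[-0.24,0.94,0,0,0,0,0.2]]
  ],
  "grip_force": 50
}}

```text
clock: 18.75
position: [0.6943, -0.1909, 0.3714]
tool_rot: [-3.14, -0.0, 1.466]
force: [-2.1, -0.7, -2.1]
grip_width: 0.0514
finger_force: 0.0
```

>>> {"name": "move_arm", "arguments": {
  "plan": [
    [[0,0,0,0,0,0,0.2],[0,0,0.5,0,0,0,0.2],[0,0,0.5,0,0,0,0.2],[0,0,0.5,0,0,0,0.2],[0,0,0.5,0,0,0,0.2],[0,0,0.5,0,0,0,0.2],[0,0,0,0,0,0,-1],[0,0,0,0,0,0,-1],[0,0,0,0,0,0,-1],[0,0,0,0,0,0,-1]]
  ]
}}

```text
clock: 19.75
position: [0.6941, -0.1908, 0.3229]
tool_rot: [3.141, 0.0, 1.466]
force: [-0.9, -1.0, -2.3]
grip_width: -0.0
finger_force: 0.0
```

```bash
python3 - <<'E'
from h import *
np.set_printoptions(precision=4,suppress=True)
s=observe();print(s['position'],s['tool_rot'],s['qpos'],s['grip_width'],s['finger_force'],s['force'])
print((s['position']-c0)@M0)
E
```

```text
[ 0.6941 -0.1908  0.3229] [3.1409 0.0001 1.466 ] [ 0.1292  0.6133  0.1064  1.1509 -0.0623  1.3798  0.1233] -1.359509742582293e-05 0.0 [-0.9452 -1.0454 -2.253 ]
[ 0.1505 -0.0011  0.3229]
```

It closed on nothing again, and in the same way: the real fingertips seem to sit higher than the reported TCP. I'll measure that in the images.

```bash
python3 - <<'E'
from h import *
import pickle
np.set_printoptions(precision=4,suppress=True,linewidth=150)
s=observe();d={n:grab_frame(n) for n in('wrist','side','scene')};pickle.dump((s,d),open('f5.pkl','wb'))
Rt=R.from_euler('xyz',s['tool_rot']).as_matrix()
W=cam(d['wrist'],s);S=cam(d['side']);C=cam(d['scene'])
for z in(0,-.01,-.02,-.03): 
    P=s['position']+Rt@[0,0,z];print(z,proj(W,P),proj(S,P),proj(C,P))
g=cv2.cvtColor(d['wrist']['color'],cv2.COLOR_RGB2GRAY);print(g[230:310:2,276]);print(g[230:310:2,290]);
gs=cv2.cvtColor(d['side']['color'],cv2.COLOR_RGB2GRAY);u=int(proj(S,s['position'])[0]);print(u);[print(x,gs[60:110,x]) for x in (u-3,u,u+3)]
for n in('side','scene','wrist'):
    H=cv2.cvtColor(d[n]['color'],cv2.COLOR_RGB2HSV);m=cv2.inRange(H,(2,100,20),(16,255,190))
    k,l,st,ct=cv2.connectedComponentsWithStats(m)
    print(n,[(st[i].tolist(),ct[i].round(1).tolist()) for i in range(1,k) if st[i,4]>40])
# old f2 side: tips
s2,d2=pickle.load(open('f2.pkl','rb'))
g2=cv2.cvtColor(d2['side']['color'],cv2.COLOR_RGB2GRAY);print(g2[265:300,206:216:3].T, proj(S,s2['position']))
E
```

```text
0 [282.252  256.9742] [250.8602  93.5581] [169.3289 227.3543]
-0.01 [282.2574 265.1216] [250.813   89.7542] [168.4269 224.8684]
-0.02 [282.2634 274.2127] [250.766   85.9184] [167.5097 222.341 ]
-0.03 [282.2701 284.4173] [250.7191  82.0506] [166.5769 219.771 ]
[20 19 20 20 20 22 20 20 20 21 20 20 20 21 21 41 50 50 49 50 49 49 50 49 50 49 49 49 49 49 49 49 49 48 49 69 76 76 76 57]
[21 22 21 22 22 21 21 21 22 20 21 20 21 21 20 41 50 50 50 49 49 49 50 49 49 50 49 49 49 49 50 49 48 49 48 69 77 64 17  9]
250
247 [11  5 11 11 14 18  5 14  6 38 46 26 27 25 25 38 37 44 35 38 36 37 37 32 67 64 66 12 25 23 19 13 11 67 63 60 63 65 57 63 60 65 76 72 73 80 85 76 76
 78]
250 [12  6  7 15  7 12  9 15 21 13 16 57 74 69 69 69 67 72 67 66 71 72 70 65 70 42 12 17 24 28 10 11 68 60 64 63 62 57 64 65 69 89 80 78 74 69 72 71 70
 72]
253 [12  9  3  8 21 14 13  8 16 12 16 14 14 17 12 11  8 12 14 15 18  7  7 36 76 15 15 21 17 21 72 66 61 65 63 61 64 61 60 67 79 80 79 68 78 73 73 70 75
 73]
side [([0, 0, 39, 73, 2013], [15.6, 33.7]), ([491, 15, 69, 33, 704], [525.5, 30.7]), ([539, 52, 10, 20, 62], [543.4, 62.1
[... 1085 characters left out ...]
, 104], [5.8, 159.2]), ([268, 173, 29, 87, 2306], [281.8, 215.9]), ([277, 354, 11, 8, 82], [281.9, 357.4])]
[[ 34  28  20  16  10  11   6  21  50  72  84  99  93  73  76  76  67  48  50  49  48  50  51  47  44  58  55 148 189 176 130  90  86  93  86]
 [ 64  54  48  36  35  29  17   5  20  14  14  11  17  18   2  11  48  67  49  39  55  73 150 189 197 209 203 193 160 111  94  98  94  90  93]
 [ 67  61  50  36  28  22  12  23  17  19  15  11  16  23  11  13  81 146 171 191 201 196 196 194 193 200 194 173 133 103 102  97  95  96  98]
 [ 27  21  15  16  18  16  15  45  64  56  60  51  42  40  33   8  78 147 185 198 194 190 193 191 189 196 201 157 109 112 105 102 100  97  97]] [211.5427 287.9156]
```

The wrist view shows the finger fronts at row 260, where a tip at the TCP would project to about row 236. So the tips are about 22 mm behind the reported TCP. I'll reopen and go that much deeper.

>>> {"name": "move_arm", "arguments": {
  "plan": [
    [[0,0,0,0,0,0,0.2],[0,0,0,0,0,0,0.2],[0,0,0,0,0,0,0.2],[0,0,0,0,0,0,0.2],[0,0,0.4,0,0,0,0.2],[0,0,0.4,0,0,0,0.2],[0,0,0.4,0,0,0,0.2],[0,0,0,0,0,0,0.2],[0,0,0,0,0,0,-1],[0,0,0,0,0,0,-1]]
  ],
  "grip_force": 50
}}

```text
clock: 20.9
position: [0.6941, -0.1908, 0.2988]
tool_rot: [3.141, 0.0, 1.466]
force: [-0.9, -1.2, -2.3]
grip_width: 0.0229
finger_force: 0.0
```

>>> {"name": "move_arm", "arguments": {
  "plan": [
    [[0,0,0,0,0,0,-1],[0,0,0,0,0,0,-1],[0,0,0,0,0,0,-1],[0,0,0,0,0,0,-1],[0,0,0,0,0,0,-1],[0,0,0,0,0,0,-1],[0,0,0,0,0,0,-1],[0,0,0,0,0,0,-1],[0,0,0,0,0,0,-1],[0,0,0,0,0,0,-1]]
  ]
}}

```text
clock: 21.9
position: [0.6942, -0.1908, 0.2989]
tool_rot: [3.141, 0.0, 1.466]
force: [0.5, -1.0, 5.9]
grip_width: 0.0114
finger_force: 49.3
```

Bar gripped (11 mm, 49 N). I'll compute the lid arc in row units.

```bash
python3 - <<'E'
import numpy as np
r=np.hypot(.217,.014);a0=np.arctan2(.014,.217)
th=np.concatenate([np.linspace(1.765,0.12,28),np.linspace(.12,0,6)[1:]])
x=.095-r*np.cos(a0+th);z=.128+r*np.sin(a0+th)
for i in range(len(th)-1):
    print(i,round(th[i+1],3),'y',round((x[i+1]-x[i])/.02,2),'z',round(-(z[i+1]-z[i])/.02,2),'abs x %.4f TCPz %.4f'%(x[i+1],z[i+1]-.0391))
E
```

```text
0 1.704 y -0.65 z -0.15 abs x 0.1377 TCPz 0.3021
1 1.643 y -0.65 z -0.11 abs x 0.1247 TCPz 0.3043
2 1.582 y -0.66 z -0.07 abs x 0.1115 TCPz 0.3057
3 1.521 y -0.66 z -0.03 abs x 0.0982 TCPz 0.3063
4 1.46 y -0.66 z 0.01 abs x 0.0850 TCPz 0.3061
5 1.399 y -0.66 z 0.05 abs x 0.0718 TCPz 0.3051
6 1.339 y -0.66 z 0.09 abs x 0.0587 TCPz 0.3033
7 1.278 y -0.65 z 0.13 abs x 0.0457 TCPz 0.3007
8 1.217 y -0.64 z 0.17 abs x 0.0329 TCPz 0.2973
9 1.156 y -0.63 z 0.21 abs x 0.0203 TCPz 0.2931
10 1.095 y -0.61 z 0.25 abs x 0.0080 TCPz 0.2882
11 1.034 y -0.6 z 0.28 abs x -0.0040 TCPz 0.2825
12 0.973 y -0.58 z 0.32 abs x -0.0156 TCPz 0.2761
13 0.912 y -0.56 z 0.35 abs x -0.0268 TCPz 0.2691
14 0.851 y -0.54 z 0.39 abs x -0.0375 TCPz 0.2613
15 0.79 y -0.51 z 0.42 abs x -0.0478 TCPz 0.2529
16 0.729 y -0.49 z 0.45 abs x -0.0575 TCPz 0.2439
17 0.668 y -0.46 z 0.48 abs x -0.0666 TCPz 0.2344
18 0.607 y -0.43 z 0.51 abs x -0.0752 TCPz 0.2242
19 0.546 y -0.4 z 0.53 abs x -0.0831 TCPz 0.2136
20 0.486 y -0.36 z 0.55 abs x -0.0904 TCPz 0.2026
21 0.425 y -0.33 z 0.57 abs x -0.0970 TCPz 0.1911
22 0.364 y -0.29 z 0.59 abs x -0.1028 TCPz 0.1792
23 0.303 y -0.26 z 0.61 abs x -0.1080 TCPz 0.1670
24 0.242 y -0.22 z 0.63 abs x -0.1123 TCPz 0.1545
25 0.181 y -0.18 z 0.64 abs x -0.1159 TCPz 0.1417
26 0.12 y -0.14 z 0.65 abs x -0.1188 TCPz 0.1288
27 0.096 y -0.04 z 0.26 abs x -0.1197 TCPz 0.1236
28 0.072 y -0.04 z 0.26 abs x -0.1204 TCPz 0.1185
29 0.048 y -0.03 z 0.26 abs x -0.1211 TCPz 0.1133
30 0.024 y -0.03 z 0.26 abs x -0.1216 TCPz 0.1081
31 0.0 y -0.02 z 0.26 abs x -0.1220 TCPz 0.1029
```

>>> {"name": "move_arm", "arguments": {
  "plan": [
    [[0,-0.65,-0.15,0,0,0,-1],[0,-0.65,-0.11,0,0,0,-1],[0,-0.66,-0.07,0,0,0,-1],[0,-0.66,-0.03,0,0,0,-1],[0,-0.66,0.01,0,0,0,-1],[0,-0.66,0.05,0,0,0,-1],[0,-0.66,0.09,0,0,0,-1],[0,-0.65,0.13,0,0,0,-1],[0,-0.64,0.17,0,0,0,-1],[0,-0.63,0.21,0,0,0,-1]]
  ]
}}

```text
clock: 22.9
position: [0.5639, -0.1766, 0.2925]
tool_rot: [3.141, -0.0, 1.466]
force: [-6.4, 0.6, 16.3]
grip_width: 0.0114
finger_force: 52.8
```

```bash
python3 - <<'E'
from h import *
s=observe();print((s['position']-c0)@M0,s['force'],s['grip_width'])
E
```

```text
[ 1.95204337e-02 -9.67588862e-05  2.92467600e-01] [-6.35601954  0.58688818 16.27525171] 0.011382362940041777
```

>>> {"name": "move_arm", "arguments": {
  "plan": [
    [[0,-0.61,0.24,0,0,0,-1],[0,-0.6,0.28,0,0,0,-1],[0,-0.58,0.32,0,0,0,-1],[0,-0.56,0.35,0,0,0,-1],[0,-0.54,0.39,0,0,0,-1],[0,-0.51,0.42,0,0,0,-1],[0,-0.49,0.45,0,0,0,-1],[0,-0.46,0.48,0,0,0,-1],[0,-0.43,0.51,0,0,0,-1],[0,-0.4,0.53,0,0,0,-1]]
  ]
}}

```text
clock: 23.9
position: [0.4603, -0.1656, 0.2125]
tool_rot: [-3.14, -0.001, 1.466]
force: [0.1, 1.6, -1.3]
grip_width: 0.0111
finger_force: 50.9
```

```bash
python3 - <<'E'
from h import *
s=observe();print((s['position']-c0)@M0,s['force'],s['grip_width'])
E
```

```text
[-0.08466764  0.00054721  0.21253339] [ 0.06188834  1.63564694 -1.31616215] 0.011116363335691009
```

>>> {"name": "move_arm", "arguments": {
  "plan": [
    [[0,-0.36,0.55,0,0,0,-1],[0,-0.33,0.57,0,0,0,-1],[0,-0.29,0.59,0,0,0,-1],[0,-0.26,0.61,0,0,0,-1],[0,-0.22,0.63,0,0,0,-1],[0,-0.18,0.64,0,0,0,-1],[0,-0.14,0.65,0,0,0,-1],[0,-0.04,0.26,0,0,0,-1],[0,-0.04,0.26,0,0,0,-1],[0,-0.03,0.26,0,0,0,-1]]
  ]
}}

```text
clock: 24.9
position: [0.4231, -0.1617, 0.1125]
tool_rot: [-3.14, -0.001, 1.466]
force: [-4.2, 4.9, 0.4]
grip_width: 0.0111
finger_force: 52.1
```

>>> {"name": "move_arm", "arguments": {
  "plan": [
    [[0,-0.03,0.2,0,0,0,-1],[0,-0.02,0.15,0,0,0,-1],[0,-0.01,0.1,0,0,0,-1],[0,0,0,0,0,0,-1],[0,0,0,0,0,0,-1],[0,0,0,0,0,0,-1],[0,0,0,0,0,0,-1],[0,0,0,0,0,0,-1],[0,0,0,0,0,0,-1],[0,0,0,0,0,0,-1]]
  ]
}}

```text
clock: 25.9
position: [0.4222, -0.1617, 0.1036]
tool_rot: [-3.141, -0.0, 1.466]
force: [-3.0, 5.2, -3.0]
grip_width: 0.0109
finger_force: 52.4
```

```bash
python3 - <<'E'
from h import *
s=observe();print((s['position']-c0)@M0,s['force'],s['grip_width'])
E
```

```text
[-0.12298484  0.00060662  0.10364381] [-3.0378453   5.17113166 -3.04046329] 0.010923701351939605
```

>>> {"name": "move_arm", "arguments": {
  "plan": [
    [[0,0,0.05,0,0,0,-1],[0,0,0.05,0,0,0,-1],[0,0,0.05,0,0,0,-1],[0,0,0,0,0,0,-1],[0,0,0,0,0,0,-1],[0,0,0,0,0,0,-1],[0,0,0,0,0,0,-1],[0,0,0,0,0,0,-1],[0,0,0,0,0,0,-1],[0,0,0,0,0,0,-1]]
  ]
}}

```text
clock: 26.9
position: [0.422, -0.1617, 0.1008]
tool_rot: [-3.141, -0.0, 1.466]
force: [-5.9, 5.3, 3.3]
grip_width: 0.0111
finger_force: 53.1
```

>>> {"name": "move_arm", "arguments": {
  "plan": [
    [[0,0,0.05,0,0,0,-1],[0,0,0.05,0,0,0,-1],[0,0,0.05,0,0,0,-1],[0,0,0,0,0,0,-1],[0,0,0,0,0,0,-1],[0,0,0,0,0,0,-1],[0,0,0,0,0,0,-1],[0,0,0,0,0,0,-1],[0,0,0,0,0,0,-1],[0,0,0,0,0,0,-1]]
  ]
}}

```text
clock: 27.9
position: [0.4221, -0.1618, 0.0993]
tool_rot: [-3.141, -0.001, 1.466]
force: [-18.3, 10.4, 52.5]
grip_width: 0.011
finger_force: 58.8
```

The lid is shut against the rim (52 N reaction). Now I'll relax, release, rise, and locate the clamp grip.

>>> {"name": "move_arm", "arguments": {
  "plan": [
    [[0,0,-0.12,0,0,0,-1],[0,0,0,0,0,0,-0.4],[0,0,0,0,0,0,-0.4],[0,0,0,0,0,0,-0.4],[0,0,-0.5,0,0,0,-0.4],[0,0,-1,0,0,0,-0.4],[0,0,-1,0,0,0,-0.4],[0,0,-1,0,0,0,-0.4],[0,0,-1,0,0,0,-0.4],[0,0,-1,0,0,0,-0.4]]
  ]
}}

```text
clock: 28.9
position: [0.4224, -0.1623, 0.2116]
tool_rot: [3.141, 0.0, 1.466]
force: [-1.1, -1.4, -1.8]
grip_width: 0.0257
finger_force: 0.0
```

>>> {"name": "move_arm", "arguments": {
  "plan": [
    [[0,0,-1,0,0,1,-0.2],[0,0,-1,0,0,1,-0.2],[0,0,-1,0,0,1,-0.2],[0,0,-1,0,0,1,-0.2],[0,0,-1,0,0,1,-0.2],[0,0,-0.5,0,0,1,-0.2],[0,0,0,0,0,1,-0.2],[0,0,0,0,0,1,-0.2],[0,0,0,0,0,1,-0.2],[0,0,0,0,0,1,-0.2]]
  ]
}}

```text
clock: 29.9
position: [0.4222, -0.1623, 0.3208]
tool_rot: [3.141, -0.0, 0.414]
force: [-0.7, -1.7, -2.1]
grip_width: 0.0342
finger_force: 0.0
```

```bash
cat >> h.py <<'E'
def grip(th,x=-.01):
    a=np.arctan2(.04,.1)+th;r=np.hypot(.1,.04)
    return c0+M0@np.array([x,.123-r*np.cos(a),.150+r*np.sin(a)])
E
python3 - <<'E'
from h import *
import pickle
np.set_printoptions(precision=4,suppress=True)
s=observe();print(s['position'],s['tool_rot'],s['qpos'])
d={n:grab_frame(n) for n in('wrist','side','scene')};pickle.dump((s,d),open('f6.pkl','wb'))
s1,d1=pickle.load(open('f1.pkl','rb'));W1=cam(d1['wrist'],s1);S=cam(d['side']);C=cam(d['scene'])
print('obs f1 wrist',378.5/1.4,191.5/1.4)
for th in(1.7,1.75,1.8,1.85,1.9): print(th,grip(th),(grip(th)-c0)@M0,proj(W1,grip(th)),proj(S,grip(th)),proj(C,grip(th)))
for n in('side','scene','wrist'):
    H=cv2.cvtColor(d[n]['color'],cv2.COLOR_RGB2HSV);m=cv2.inRange(H,(2,100,20),(16,255,190))
    k,l,st,ct=cv2.connectedComponentsWithStats(m)
    print(n,[(st[i].tolist(),ct[i].round(1).tolist()) for i in range(1,k) if st[i,4]>40])
print('handle shut',proj(S,hand(0)),proj(C,hand(0)))
E
```

```text
[ 0.4222 -0.1623  0.3208] [ 3.1414 -0.0003  0.4143] [ 0.0375  0.1192  0.2215  1.8789 -0.0287  1.1461 -0.8872]
obs f1 wrist 270.3571428571429 136.7857142857143
1.7 [0.5521 0.0011 0.244 ] [-0.01    0.1756  0.244 ] [267.3246 149.6003] [246.3986 172.1254] [281.839  218.7848]
1.75 [0.5525 0.0057 0.2413] [-0.01    0.1802  0.2413] [267.9654 143.5683] [244.8875 174.0436] [283.7017 220.1904]
1.8 [0.553  0.0101 0.2383] [-0.01    0.1847  0.2383] [268.5948 137.7574] [243.4232 176.0306] [285.5012 221.6209]
1.85 [0.5534 0.0145 0.2351] [-0.01    0.189   0.2351] [269.2095 132.1936] [242.0105 178.0805] [287.2324 223.0717]
1.9 [0.5538 0.0186 0.2317] [-0.01    0.1932  0.2317] [269.8066 126.8999] [240.6539 180.1869] [288.8903 224.5383]
side [([0, 0, 39, 73, 2008], [15.6, 33.7]), ([437, 8, 78, 32, 819], [475.9, 22.2]), ([446, 60, 11, 19, 104], [450.0, 69.3]), ([0, 85, 51, 54, 919], [23.5, 111.8]), ([126, 136, 18, 13, 153], [134.4, 141.3]), ([180, 163, 30, 23, 423], [193.9, 172.5]), ([232, 169, 22, 16, 143], [242.4, 176.2]), ([116, 171, 35, 45, 1186], [133.5, 192.6]), ([65, 172, 14, 18, 139], [71.8, 180.4
[... 218 characters left out ...]
[331, 326, 11, 20, 105], [335.9, 335.5])]
scene [([246, 0, 45, 97, 2349], [267.1, 49.0]), ([490, 0, 70, 33, 1301], [522.7, 17.6]), ([158, 29, 8, 14, 69], [162.2, 35.6]), ([406, 32, 48, 67, 1331], [435.8, 66.8]), ([262, 148, 36, 34, 96], [276.4, 166.8]), ([223, 171, 32, 16, 139], [238.2, 179.2]), ([278, 212, 15, 21, 107], [285.1, 222.1]), ([247, 306, 22, 28, 182], [257.7, 319.8]), ([151, 341, 39, 38, 1158], [170.0, 359.2]), ([220, 382, 53, 38, 891], [242.0, 399.4])]
wrist [([240, 159, 85, 55, 1093], [282.3, 185.9]), ([65, 188, 74, 18, 644], [102.2, 198.2]), ([179, 189, 41, 55, 443], [199.3, 215.8]), ([167, 224, 73, 76, 568], [209.1, 257.0])]
handle shut [333.5241 197.7385] [239.0713 180.2132]
```

The lid handle matches its shut prediction within 1 px in both views. The clamp angle is about 1.80, which puts the grip at (0.554,0.011,0.238). I'll go above it.

>>> {"name": "move_arm", "arguments": {
  "plan": [
    [[0,0,0,0,0,0.98,0],[0,0,0,0,0,0.98,0],[0,0,0,0,0,0.98,0],[0,0,0,0,0,0.98,0],[0,0,0,0,0,0.98,0],[0.57,-0.93,0,0,0,0,0],[0.57,-0.93,0,0,0,0,0],[0.57,-0.93,0,0,0,0,0],[0.57,-0.93,0,0,0,0,0],[0.57,-0.93,0,0,0,0,0]]
  ],
  "grip_force": 70
}}

```text
clock: 31.05
position: [0.4884, -0.0742, 0.3204]
tool_rot: [-3.142, -0.0, -0.091]
force: [-1.5, -1.4, -2.1]
grip_width: 0.0426
finger_force: 0.0
```

>>> {"name": "move_arm", "arguments": {
  "plan": [
    [[0.57,-0.93,0,0,0,0,0],[0.57,-0.93,0,0,0,0,0],[0.57,-0.93,0,0,0,0,0],[0.57,-0.93,0,0,0,0,0],[0.57,-0.93,0,0,0,0,0],[0,0,0,0,0,0,0],[0,0,0,0,0,0,0],[0,0,0,0,0,0,0],[0,0,0,0,0,0,0],[0,0,0,0,0,0,0]]
  ]
}}

```text
clock: 32.05
position: [0.5533, 0.0117, 0.3203]
tool_rot: [-3.142, -0.0, -0.095]
force: [-0.6, -1.5, -2.3]
grip_width: 0.0424
finger_force: 0.0
```

```bash
python3 - <<'E'
from h import *
import pickle
np.set_printoptions(precision=4,suppress=True)
s=observe();print(s['position'],s['tool_rot'],s['qpos'])
f=grab_frame('wrist');pickle.dump((s,f),open('f7.pkl','wb'));W=cam(f,s)
H=cv2.cvtColor(f['color'],cv2.COLOR_RGB2HSV);m=cv2.inRange(H,(2,100,20),(16,255,190))
k,l,st,ct=cv2.connectedComponentsWithStats(m)
print([(st[i].tolist(),ct[i].round(1).tolist()) for i in range(1,k) if st[i,4]>100])
for x in(-.0375,-.01,.0175): print(proj(W,grip(1.805,x)))
print(toolshift(s,grip(1.805,-.008)-[0,0,.041]))
E
```

```text
[0.5533 0.0117 0.3203] [-3.1416 -0.0002 -0.0946] [-0.2403  0.3042  0.1472  1.6443 -0.0472  1.1964 -1.748 ]
[([249, 0, 49, 36, 442], [268.2, 21.9]), ([275, 172, 19, 80, 1056], [283.4, 201.2]), ([410, 282, 83, 12, 830], [450.8, 287.8]), ([241, 315, 59, 43, 560], [274.2, 340.6])]
[284.2419 246.6071]
[284.5281 211.6162]
[284.8271 174.5037]
[0.0924 0.0586 6.1661]
```

The bar is seen at columns 275–294, rows 172–252, which matches the prediction. Now I'll descend and grip.

>>> {"name": "move_arm", "arguments": {
  "plan": [
    [[0,0.06,1,0,0,0,0],[0,0,1,0,0,0,0],[0,0,1,0,0,0,0],[0,0,1,0,0,0,0],[0,0,1,0,0,0,0],[0,0,0.7,0,0,0,0],[0,0,0.4,0,0,0,0],[0,0,0,0,0,0,0],[0,0,0,0,0,0,-1],[0,0,0,0,0,0,-1]]
  ]
}}

```text
clock: 33.1
position: [0.5538, 0.011, 0.1989]
tool_rot: [-3.141, -0.001, -0.094]
force: [-0.8, -0.4, -2.8]
grip_width: 0.0143
finger_force: 9.1
```

>>> {"name": "move_arm", "arguments": {
  "plan": [
    [[0,0,0,0,0,0,-1],[0,0,0,0,0,0,-1],[0,0,0,0,0,0,-1],[0,0,0,0,0,0,-1],[0,0,0,0,0,0,-1],[0,0,0,0,0,0,-1],[0,0,0,0,0,0,-1],[0,0,0,0,0,0,-1],[0,0,0,0,0,0,-1],[0,0,0,0,0,0,-1]]
  ]
}}

```text
clock: 34.1
position: [0.5538, 0.0115, 0.1986]
tool_rot: [-3.141, -0.001, -0.094]
force: [-1.0, 1.8, 5.5]
grip_width: 0.0123
finger_force: 68.6
```

```bash
python3 - <<'E'
from h import *
s=observe();p=(s['position']-c0)@M0;print(p,s['force'],s['grip_width'])
r=np.hypot(.1,.04);a0=np.arctan2(.04,.1)
print('th from y',np.arccos((.123-p[1])/r)-a0)
th=np.concatenate([np.linspace(1.805,.10,26),np.linspace(.1,0,5)[1:]])
y=.123-r*np.cos(a0+th);z=.15+r*np.sin(a0+th)
print([[round(-(y[i+1]-y[i])/.02*-1*-1,2),round(-(z[i+1]-z[i])/.02,2)] for i in range(len(th)-1)])
print(list(zip(th.round(2),y.round(4),z.round(4)))[10::10],y[-1],z[-1],z[0])
E
```

```text
[-0.00931763  0.18613582  0.19859741] [-0.99769471  1.76786218  5.51190606] 0.012302680746007363
th from y 1.8166520343457564
[[np.float64(0.31), np.float64(-0.2)], [np.float64(0.32), np.float64(-0.18)], [np.float64(0.33), np.float64(-0.16)], [np.float64(0.34), np.float64(-0.13)], [np.float64(0.35), np.float64(-0.11)], [np.float64(0.36), np.float64(-0.09)], [np.float64(0.36), np.float64(-0.06)], [np.float64(0.37), np.float64(-0.04)], [np.float64(0.37), np.float64(-0.01)], [np.float64(0.37), np.float64(0.01)], [np.float64(0.37), np.float64(0.04)], [np.float64(0.36), np.float64(0.06)], [np.float64(0.36), np.float64(0.09)], [np.float64(0.35), np.float64(0.11)], [np.float64(0.34), np.float64(0.13)], [np.float64(0.33), np.float64(0.16)], [np.float64(0.32), np.float64(0.18)], [np.float64(0.31), np.float64(0.2)], [np.float64(0.29), np.float64(0.22)], [np.float64(0.28), np.float64(0.24)], [np.float64(0.26), np.float64(0.26)], [np.float64(0.24), np.float64(0.28)], [np.float64(0.22), np.float64(0.29)], [np.float64(0.2), np.float64(0.31)], [np.float64(0.18), np.float64(0.32)], [np.float64(0.06), np.float64(0.12)], [np.float64(0.06), np.float64(0.12)], [np.float64(0.05), np.float64(0.12)], [np.float64(0.05), np.float64(0.12)]]
[(np.float64(1.12), np.float64(0.1158), np.float64(0.2575)), (np.float64(0.44), np.float64(0.0496), np.float64(0.2289))] 0.022999999999999993 0.19 0.2379872063052578
```

>>> {"name": "move_arm", "arguments": {
  "plan": [
    [[0,0.31,-0.2,0,0,0,-1],[0,0.32,-0.18,0,0,0,-1],[0,0.33,-0.16,0,0,0,-1],[0,0.34,-0.13,0,0,0,-1],[0,0.35,-0.11,0,0,0,-1],[0,0.36,-0.09,0,0,0,-1],[0,0.36,-0.06,0,0,0,-1],[0,0.37,-0.04,0,0,0,-1],[0,0.37,-0.01,0,0,0,-1],[0,0.37,0.01,0,0,0,-1]]
  ]
}}

```text
clock: 35.1
position: [0.546, -0.0578, 0.2178]
tool_rot: [-3.141, 0.001, -0.094]
force: [-9.8, 5.7, 8.6]
grip_width: 0.0122
finger_force: 76.2
```

```bash
python3 - <<'E'
from h import *
s=observe();print((s['position']-c0)@M0,s['force'],s['grip_width'])
E
```

```text
[-0.01012012  0.11633014  0.21779754] [-9.81084706  5.67595882  8.60638395] 0.012172627627652642
```

>>> {"name": "move_arm", "arguments": {
  "plan": [
    [[0,0.37,0.04,0,0,0,-1],[0,0.36,0.06,0,0,0,-1],[0,0.36,0.09,0,0,0,-1],[0,0.35,0.11,0,0,0,-1],[0,0.34,0.13,0,0,0,-1],[0,0.33,0.16,0,0,0,-1],[0,0.32,0.18,0,0,0,-1],[0,0.31,0.2,0,0,0,-1],[0,0.29,0.22,0,0,0,-1],[0,0.28,0.24,0,0,0,-1]]
  ]
}}

```text
clock: 36.1
position: [0.5406, -0.1237, 0.1882]
tool_rot: [-3.141, 0.0, -0.094]
force: [26.0, 3.4, -11.1]
grip_width: 0.0124
finger_force: 80.6
```

>>> {"name": "move_arm", "arguments": {
  "plan": [
    [[0,0.26,0.26,0,0,0,-1],[0,0.24,0.28,0,0,0,-1],[0,0.22,0.29,0,0,0,-1],[0,0.2,0.31,0,0,0,-1],[0,0.18,0.32,0,0,0,-1],[0,0.06,0.12,0,0,0,-1],[0,0.06,0.12,0,0,0,-1],[0,0.05,0.1,0,0,0,-1],[0,0.02,0.05,0,0,0,-1],[0,0,0,0,0,0,-1]]
  ]
}}

```text
clock: 37.1
position: [0.5371, -0.1515, 0.1514]
tool_rot: [3.14, 0.002, -0.096]
force: [-5.7, -6.5, -1.7]
grip_width: 0.0124
finger_force: 77.8
```

```bash
python3 - <<'E'
from h import *
s=observe();print((s['position']-c0)@M0,s['force'],s['grip_width'])
E
```

```text
[-0.00971166  0.0222751   0.15142709] [-5.69010752 -6.51020992 -1.65923363] 0.012411513163948429
```

>>> {"name": "move_arm", "arguments": {
  "plan": [
    [[0,0.02,0.05,0,0,0,-1],[0,0.02,0.05,0,0,0,-1],[0,0.02,0.05,0,0,0,-1],[0,0,0,0,0,0,-1],[0,0,0,0,0,0,-1],[0,0,0,0,0,0,-1],[0,0,0,0,0,0,-1],[0,0,0,0,0,0,-1],[0,0,0,0,0,0,-1],[0,0,0,0,0,0,-1]]
  ]
}}

```text
clock: 38.1
position: [0.5371, -0.1524, 0.1489]
tool_rot: [3.14, 0.001, -0.095]
force: [-14.2, -3.2, 8.8]
grip_width: 0.0125
finger_force: 78.1
```

>>> {"name": "move_arm", "arguments": {
  "plan": [
    [[0,0.02,0.05,0,0,0,-1],[0,0.02,0.05,0,0,0,-1],[0,0.02,0.05,0,0,0,-1],[0,0,0,0,0,0,-1],[0,0,0,0,0,0,-1],[0,0,0,0,0,0,-1],[0,0,0,0,0,0,-1],[0,0,0,0,0,0,-1],[0,0,0,0,0,0,-1],[0,0,0,0,0,0,-1]]
  ]
}}

```text
clock: 39.1
position: [0.5383, -0.1527, 0.1464]
tool_rot: [3.141, -0.001, -0.095]
force: [-22.9, 3.7, 11.0]
grip_width: 0.0126
finger_force: 84.0
```

>>> {"name": "move_arm", "arguments": {
  "plan": [
    [[0,0.02,0.05,0,0,0,-1],[0,0.02,0.05,0,0,0,-1],[0,0.02,0.05,0,0,0,-1],[0,0,0,0,0,0,-1],[0,0,0,0,0,0,-1],[0,0,0,0,0,0,-1],[0,0,0,0,0,0,-1],[0,0,0,0,0,0,-1],[0,0,0,0,0,0,-1],[0,0,0,0,0,0,-1]]
  ]
}}

```text
clock: 40.1
position: [0.537, -0.1526, 0.1431]
tool_rot: [-3.14, 0.002, -0.094]
force: [-23.1, 8.3, 14.9]
grip_width: 0.0122
finger_force: 91.4
```

```bash
python3 - <<'E'
from h import *
s=observe();print((s['position']-c0)@M0,s['position'],s['force'],s['moment'])
f=grab_frame('side');S=cam(f);g=grab_frame('scene');C=cam(g)
for n,i,cm in(('side',f,S),('scene',g,C)):
    H=cv2.cvtColor(i['color'],cv2.COLOR_RGB2HSV);m=cv2.inRange(H,(2,100,20),(16,255,190))
    k,l,st,ct=cv2.connectedComponentsWithStats(m)
    print(n,[(st[j].tolist(),ct[j].round(1).tolist()) for j in range(1,k) if st[j,4]>15 and 200<ct[j][0]<360 and 140<ct[j][1]<260])
    for t in(0,.05,.1):print(t,proj(cm,grip(t)))
    print(proj(cm,grip(0,-.0375)),proj(cm,grip(0,.0175)))
E
```

```text
[-0.00969045  0.02118199  0.14306449] [ 0.53697263 -0.1525564   0.14306449] [-23.11251006   8.31867627  14.89296945] [1.86747366 4.78915777 0.37514682]
side [([295, 165, 8, 8, 41], [297.9, 169.1]), ([321, 188, 27, 21, 139], [333.6, 198.3])]
0 [292.04111758 166.88507109]
0.05 [291.52976995 165.44927798]
0.1 [290.9460491  164.08211319]
[300.82214355 171.07986331] [283.47549144 162.79719995]
scene [([262, 156, 27, 26, 69], [272.6, 170.2]), ([286, 173, 6, 7, 20], [288.6, 175.8]), ([235, 177, 20, 10, 72], [244.0, 181.7]), ([216, 205, 7, 11, 41], [219.6, 210.6])]
0 [224.13635549 206.55815918]
0.05 [224.73037232 205.77573796]
0.1 [225.42367573 205.05061737]
[229.66741178 197.89175485] [218.48511387 215.41121076]
```

>>> {"name": "move_arm", "arguments": {
  "plan": [
    [[0,0,-0.2,0,0,0,-1],[0,0,0,0,0,0,-0.2],[0,0,0,0,0,0,-0.2],[0,0,0,0,0,0,-0.2],[0,0,-0.5,0,0,0,-0.2],[0,0,-1,0,0,0,-0.2],[0,0,-1,0,0,0,-0.2],[0,0,-1,0,0,0,-1],[0,0,-1,0,0,0,-1],[0,0,-1,0,0,0,-1]]
  ]
}}

```text
clock: 41.2
position: [0.5377, -0.1537, 0.2586]
tool_rot: [3.141, -0.001, -0.095]
force: [-1.1, -0.7, -2.0]
grip_width: -0.0001
finger_force: 0.0
```

```bash
python3 - <<'E'
from h import *
import pickle
np.set_printoptions(precision=2,suppress=True)
s=observe();print(s['position'],s['tool_rot'],s['qpos'])
d={n:grab_frame(n) for n in('side','scene','wrist')};pickle.dump((s,d),open('f8.pkl','wb'))
for n in d:
    cm=cam(d[n],s)
    H=cv2.cvtColor(d[n]['color'],cv2.COLOR_RGB2HSV);m=cv2.inRange(H,(2,100,20),(16,255,190))
    k,l,st,ct=cv2.connectedComponentsWithStats(m)
    q=proj(cm,grip(0))
    print(n,[(st[j].tolist(),ct[j].round(1).tolist()) for j in range(1,k) if st[j,4]>15 and np.hypot(*(ct[j]-q))<60])
    for t in(-.04,0,.04,.08):print(t,proj(cm,grip(t)),proj(cm,grip(t,-.0375)),proj(cm,grip(t,.0175)))
E
```

```text
[ 0.54 -0.15  0.26] [ 3.14 -0.   -0.09] [ 0.04  0.37  0.18  1.72 -0.07  1.06 -1.42]
side [([282, 160, 21, 12, 89], [292.2, 165.5]), ([321, 189, 27, 20, 136], [333.3, 198.5])]
-0.04 [292.4  168.08] [301.16 172.28] [283.85 163.99]
0 [292.04 166.89] [300.82 171.08] [283.48 162.8 ]
0.04 [291.64 165.73] [300.44 169.92] [283.05 161.65]
0.08 [291.19 164.62] [300.01 168.81] [282.58 160.54]
scene [([232, 177, 23, 10, 77], [243.1, 181.4]), ([217, 196, 14, 19, 87], [223.7, 205.4])]
-0.04 [223.73 207.22] [229.25 198.58] [218.09 216.06]
0 [224.14 206.56] [229.67 197.89] [218.49 215.41]
0.04 [224.6  205.93] [230.15 197.24] [218.94 214.8 ]
0.08 [225.13 205.33] [230.69 196.63] [219.46 214.23]
wrist [([268, 182, 22, 46, 867], [278.3, 203.5])]
-0.04 [281.08 216.82] [280.88 252.87] [281.28 178.48]
0 [278.88 218.47] [278.76 255.01] [279.02 179.57]
0.04 [276.39 220.15] [276.34 257.18] [276.45 180.67]
0.08 [273.58 221.85] [273.63 259.37] [273.56 181.78]
```

The bar images give a clamp angle of 0 to 0.05. I'll press on the bar with closed fingertips to make sure it is fully down.

>>> {"name": "move_arm", "arguments": {
  "plan": [
    [[0,-0.1,1,0,0,0,-1],[0,0,1,0,0,0,-1],[0,0,0.9,0,0,0,-1],[0,0,0.5,0,0,0,-1],[0,0,0.3,0,0,0,-1],[0,0,0.1,0,0,0,-1],[0,0,0.1,0,0,0,-1],[0,0,0,0,0,0,-1],[0,0,0,0,0,0,-1],[0,0,0,0,0,0,-1]]
  ]
}}

```text
clock: 42.35
position: [0.5382, -0.1514, 0.1793]
tool_rot: [3.142, -0.001, -0.094]
force: [-0.9, -1.1, -1.6]
grip_width: -0.0002
finger_force: 0.0
```

>>> {"name": "move_arm", "arguments": {
  "plan": [
    [[0,0,0.1,0,0,0,-1],[0,0,0.1,0,0,0,-1],[0,0,0.1,0,0,0,-1],[0,0,0.05,0,0,0,-1],[0,0,0,0,0,0,-1],[0,0,0,0,0,0,-1],[0,0,0,0,0,0,-1],[0,0,0,0,0,0,-1],[0,0,0,0,0,0,-1],[0,0,0,0,0,0,-1]]
  ]
}}

```text
clock: 43.35
position: [0.538, -0.1515, 0.172]
tool_rot: [3.142, -0.0, -0.094]
force: [-2.4, -1.8, 4.3]
grip_width: -0.0
finger_force: 3.0
```

>>> {"name": "move_arm", "arguments": {
  "plan": [
    [[0,0,0.05,0,0,0,-1],[0,0,0.05,0,0,0,-1],[0,0,0,0,0,0,-1],[0,0,0,0,0,0,-1],[0,0,0,0,0,0,-1],[0,0,0,0,0,0,-1],[0,0,0,0,0,0,-1],[0,0,0,0,0,0,-1],[0,0,0,0,0,0,-1],[0,0,0,0,0,0,-1]]
  ]
}}

```text
clock: 44.35
position: [0.5383, -0.1517, 0.1712]
tool_rot: [3.141, -0.001, -0.095]
force: [-9.3, -1.5, 25.5]
grip_width: -0.0005
finger_force: 13.8
```

>>> {"name": "move_arm", "arguments": {
  "plan": [
    [[0,0,0.05,0,0,0,-1],[0,0,0.05,0,0,0,-1],[0,0,0,0,0,0,-1],[0,0,0,0,0,0,-1],[0,0,0,0,0,0,-1],[0,0,0,0,0,0,-1],[0,0,-0.5,0,0,0,-1],[0,0,-1,0,0,0,-1],[0,0,-1,0,0,0,-1],[0,0,-1,0,0,0,0]]
  ]
}}

```text
clock: 45.35
position: [0.5379, -0.1511, 0.2383]
tool_rot: [-3.141, 0.001, -0.094]
force: [-1.0, -0.8, -1.9]
grip_width: 0.0133
finger_force: 0.0
```

```bash
python3 - <<'E'
from h import *
import pickle
np.set_printoptions(precision=3,suppress=True)
s=observe();print(s['position'],s['tool_rot'],s['qpos'])
d={n:grab_frame(n) for n in('side','wrist')};pickle.dump((s,d),open('f9.pkl','wb'))
for n in d:
    cm=cam(d[n],s)
    H=cv2.cvtColor(d[n]['color'],cv2.COLOR_RGB2HSV);m=cv2.inRange(H,(2,90,15),(18,255,190))
    k,l,st,ct=cv2.connectedComponentsWithStats(m);q=proj(cm,grip(0))
    print(n,[(st[j].tolist(),ct[j].round(1).tolist()) for j in range(1,k) if st[j,4]>15 and np.hypot(*(ct[j]-q))<60])
    for t in(0,.04):print(t,proj(cm,grip(t)))
# switch/controller: triangulation from f4 (wrist) and side
s4,d4=pickle.load(open('f4.pkl','rb'));W=cam(d4['wrist'],s4);S=cam(d4['side'])
g=d4['wrist']['color'];hsv=cv2.cvtColor(g,cv2.COLOR_RGB2HSV)
white=cv2.inRange(hsv,(90,0,120),(130,60,255));
k,l,st,ct=cv2.connectedComponentsWithStats(white)
print('white',[(st[j].tolist(),ct[j].round(1).tolist()) for j in range(1,k) if st[j,4]>150 and ct[j][0]<280 and ct[j][1]>120])
for n,P in (('ctl ctr guess',[.36,-.21,.07]),):print(proj(W,P),proj(S,P))
u,v=proj(W,[.36,-.21,.07]).astype(int);print(cv2.cvtColor(g,cv2.COLOR_RGB2GRAY)[v-80:v+90:8,max(u-90,0):u+90:6])
print(hsv[v-30,u-20:u+40:10])
E
```

```text
[ 0.538 -0.151  0.238] [-3.141  0.001 -0.094] [ 0.037  0.386  0.176  1.747 -0.078  1.016 -1.423]
side [([283, 161, 20, 12, 91], [292.3, 166.3]), ([321, 188, 27, 21, 137], [333.4, 198.4])]
0 [292.041 166.885]
0.04 [291.638 165.731]
wrist [([273, 184, 23, 91, 1635], [284.1, 224.2])]
0 [282.676 227.434]
0.04 [280.026 229.412]
white []
[144.144 243.306] [362.983 221.987]
[[ 76  72  74  74  73  74  72  75  75  75  78  79  78 102 103 103 108 108
  110 108 108 108 109 107 108 104 103 103  37  18]
 [ 55  55  50  50  70  77  76  79  79  78  76  74  76  76  78  80  78  80
   81  79  78  78  78  79 105 106 106 105  38  19]
 [ 72  74  74  46  52  57  56  49  42  67  77  78  80  78  80  80  78  37
   31  77  79  78  78  77  68  75  75  75  39  20]
 [ 78  75  75  76  77  77  76  64  46  51  55  52  22  18  31  43  30  26
   27  79  76  77  76  78  73  76  74  74  38  21]
 [ 74  75  75  74  76  75  77  78  31  33  45  46  82  85  87  51  41  27
   26  32  78  79  79  79  73  76  76  75  37  25]
 [ 74  73  76  77  78  78  47  82  85  83  83   5   6  10   5  85  68  28
   27  26  28  77  77  78  79  
[... 1411 characters left out ...]
6 181 155  45  48  51  52  60 174 177 181  98  10  39  40
   37   5   3   5   4 158 183 181 186 186 187 180]
 [167 172 179 179 133 174 175 176 176 170  70  50  77  45   8  36  39  39
    5   5   4   3   5 127 178 178 182 183  93 184]
 [164 164 167 167 173 174 170 175 175 174 176 159  14   7  26  53  51   7
    3   4   2   3   4 180 184 182 184 181  16 183]
 [167 175 179 169 171 134  44 180 177  16   6   6   5   6   6   7  61   9
    5   6   5   4   4 178 181 181 179 182  48  36]
 [  6   6   6   6 171 159  57  43 103   6   6   5   6   6   6   6   6   8
    2   4   4   3 178 181 178  36  37  36  35  32]]
[[ 90  36   7]
 [ 80  59  13]
 [ 90  23  11]
 [ 90  17  59]
 [110  27  28]
 [105  15  34]]
```

Firm contact, and the clamp images now match angle 0. Next is the controller: I'll move above it and measure the switch.

>>> {"name": "move_arm", "arguments": {
  "plan": [
    [[0,0,-1,0,0,0,0],[-0.7,0.4,-1,0,0,0,0],[-0.8,0.4,-1,0,0,0,0],[-0.8,0.4,0,0,0,0,0],[-0.8,0.4,0,0,0,0,0],[-0.8,0.4,0,0,0,0,0],[-0.8,0.4,0,0,0,0,0],[-0.8,0.4,0,0,0,0,0],[-0.8,0.4,0,0,0,0,0],[-0.3,0.4,0,0,0,0,0]]
  ]
}}

```text
clock: 46.45
position: [0.3982, -0.2112, 0.2979]
tool_rot: [-3.141, 0.0, -0.095]
force: [-0.8, -0.8, -2.7]
grip_width: 0.0429
finger_force: 0.0
```

```bash
python3 - <<'E'
from h import *
import pickle
np.set_printoptions(precision=4,suppress=True)
s=observe();print(s['position'],s['tool_rot'],s['qpos'])
d={n:grab_frame(n) for n in('side','scene','wrist')};pickle.dump((s,d),open('f10.pkl','wb'))
W=cam(d['wrist'],s);im=d['wrist']['color'];hsv=cv2.cvtColor(im,cv2.COLOR_RGB2HSV);g=hsv[:,:,2]
print(proj(W,[.36,-.22,.1]))
for nm,m in (('white',cv2.inRange(hsv,(85,5,110),(125,80,255))),('black',cv2.inRange(g,0,62))):
    m=cv2.morphologyEx(m,cv2.MORPH_OPEN,np.ones((3,3),np.uint8))
    k,l,st,ct=cv2.connectedComponentsWithStats(m)
    for j in range(1,k):
        if st[j,4]>120:
            cn=cv2.findContours((l==j).astype(np.uint8),cv2.RETR_EXTERNAL,cv2.CHAIN_APPROX_NONE)[0][0]
            print(nm,st[j].tolist(),ct[j].round(1),cv2.minAreaRect(cn),onz(W,ct[j],.1)[:2],onz(W,ct[j],.07)[:2])
u,v=proj(W,[.36,-.22,.09]).astype(int)
for r in range(max(0,v-100),min(420,v+90),6): print(r,' '.join('%3d'%x for x in g[r,max(0,u-110):u+110:7]))
print(max(0,u-110))
E
```

```text
[ 0.3982 -0.2112  0.2979] [-3.1414  0.0001 -0.0948] [ 0.145   0.1374  0.2385  1.9197 -0.0367  1.0888 -1.2672]
[294.2152 215.2118]
white [137, 12, 20, 51, 688] [147.9  37. ] ((146.41021728515625, 37.29419708251953), (50.246246337890625, 17.396974563598633), 86.98721313476562) [ 0.5526 -0.0947] [ 0.5594 -0.0846]
white [110, 40, 6, 24, 121] [112.5  51.8] ((112.5, 51.5), (23.0, 5.0), 90.0) [ 0.5438 -0.0568] [ 0.5499 -0.0436]
white [89, 43, 96, 38, 551] [133.8  73.1] ((136.163818359375, 61.02726745605469), (36.82906723022461, 95.08223724365234), 88.83085632324219) [ 0.521  -0.0748] [ 0.5253 -0.0631]
black [0, 0, 67, 80, 1965] [36.5 39.3] ((22.765756607055664, 35.65214157104492), (53.393741607666016, 82.90815734863281), 59.85861587524414) [0.5676 0.021 ] [0.5757 0.0405]
black [171, 0, 23, 73, 1500] [182.6  35.3] ((182.46974182128906, 35.97148132324219), (72.58625793457031, 21.167316436767578), 88.31531524658203) [ 0.5499 -0.1288] [ 0.5565 -0.1215]
black [0, 0, 560, 420, 100275] [374.4 263. ] ((279.5, 209.5), (419.0, 559.0), 90.0) [ 0.2954 -0.3054] [ 0.2812 -0.3126]
black [69, 5, 24, 65, 52
[... 5922 characters left out ...]
  34  33 158  38 163 164 156 154 155
274 160 159 101   9  37  34   4  10 162 158  64  64  63  63  62  62  64  63  59  62  63  86   4  34  33   6  35 164 164 151 151 153
280 152 153   6   7  33  35   3   3 162 160  64  64  63  61  62  62  64  64  61  63  63 134   3  30  33   4   6 163 163 153 154 153
286 156 158   7  10  34  28   2   3 157 154  61  64  65  62  57  63  63  63  61  61  79 129   4   5  33  33   7  13 163  43  76  39
292 157   5   5  34  33   5   3   4 160  76  61  64  62  61  61  61  63  61  61  63  84 103   2   3  33  33   4   5 162 163  70  62
298 157   6   5  34  34   4   3   2 148 121  62  64  63  63  62  62  62  64  62  61 122  96   3   2  34  33  18   5 111 162 162 162
183
```

```bash
python3 - <<'E'
from h import *
import pickle
np.set_printoptions(precision=4,suppress=True)
s,d=pickle.load(open('f10.pkl','rb'));W=cam(d['wrist'],s);S=cam(d['side'])
g=cv2.cvtColor(d['wrist']['color'],cv2.COLOR_RGB2GRAY)
print('     '+' '.join('%3d'%x for x in range(276,348,2)))
for v in range(176,242,2): print(v,' '.join('%3d'%x for x in g[v,276:348:2]))
gs=cv2.cvtColor(d['side']['color'],cv2.COLOR_RGB2GRAY)
print('side    '+' '.join('%3d'%x for x in range(350,394)))
for v in range(194,232): print(v,' '.join('%3d'%x for x in gs[v,350:394]))
E
```

```text
276 278 280 282 284 286 288 290 292 294 296 298 300 302 304 306 308 310 312 314 316 318 320 322 324 326 328 330 332 334 336 338 340 342 344 346
176  22  19  25  30  31  32  31  33  32  32  32  33  32  32  34  36  40  51  62  73  82  83  84  84  90  76  69 129 127 129 130 131 131 131 131 130
178  21  31  32  32  31  32  33  32  32  33  35  37  43  42  67  76  83  84  83  86  87  81 117 142 148 100  58 127 126 129 130 129 130 132 131 131
180  32  32  32  33  34  34  36  41  51  57  61  78  81  41  79  86  97 106 140 154 156 152 113  35  39 109  64 111 128 128 128 130 131 132 132 131
182  33  34  36  39  54  66  76  83  83  84  85  94  84  91 110 110  94  74 127 141 148 150 115  39  60 117  73 105 129 127 127 129 131 132 132 130
184  57  67  76  81  84  85  89  97  93 133 145 106  29  13  12  11  12  11  12  13  46 120 104 121 152 144  75  93 128 127 127 129 130 131 130 129
186  82  79  90  99 118 149 157 156 151  98  11  12  10   4   5   3   5   6   6   9  12  13  69 144 151 151  74  69 129 128 129 129 129 129 130 128
188 137 155 158 155 153 151 150 146  85  13   9   6   6   4   4   2 
[... 10251 characters left out ...]
  28  20  25  32  18  24  18  14  10   0   0  45  75  81  76  74  80  79  65  36  34  36  71  82  78  74  74  74  80  76  81  56  47  50  45  44  24 142 168 163
229 172   0  23  32  24  17  12  19  25  18  27  28  15   0  25  71  80  74  73  77  79  76  62  37  32  26  58  74  78  75  78  77  75  80  75  52  50  40  45  36  30 180 171 169
230  27   8  30  32  14  25  16  24  28  23  23   7   4  15  68  84  79  79  78  74  77  82  65  47  41  43  54  77  75  75  76  78  78  89  53  52  43  41  44  39  63 174 170 164
231   7  25  39  34  14  14  27  21  19  26  15   7   9  63  96  91  79  74  76  79  79  83  85  85  77  78  79  77  75  75  77  82  81  66  49  52  42  44  40  34  72 171 170 170
```

```bash
python3 - <<'E'
from h import *
import pickle
np.set_printoptions(precision=4,suppress=True)
s,d=pickle.load(open('f10.pkl','rb'));W=cam(d['wrist'],s);S=cam(d['side'])
for z in(.07,.079): 
    a,b,c,t,bo=[onz(W,p,z) for p in((285.5,206),(329,206),(307.3,205.3),(307,183.5),(304,226.5))];print(z,c,np.linalg.norm(a-b),np.linalg.norm(t-bo))
a,b=onz(W,(305,194.5),.107),onz(W,(313,231.5),.107);print('bar',a,b,'yaw deg',np.degrees(np.arctan2(*(a-b)[1::-1])),np.linalg.norm(a-b))
u=(a-b)/np.linalg.norm(a-b);print('centre from front end',b+u*.023)
print('side disc',onz(S,(367.5,214.5),.079),'bar top ends',onz(S,(361,203),.107),onz(S,(377,206),.107))
for P in([.362,-.236,.079],[.362,-.236,.107]):print(proj(S,P),proj(W,P))
E
```

```text
0.07 [ 0.3615 -0.2363  0.07  ] 0.05028040599533116 0.05140267056021098
0.079 [ 0.364  -0.2358  0.079 ] 0.049138624745273765 0.05023540461860392
bar [ 0.3834 -0.233   0.107 ] [ 0.3421 -0.2384  0.107 ] yaw deg 7.505468578320358 0.04162594305123075
centre from front end [ 0.3649 -0.2354  0.107 ]
side disc [ 0.3609 -0.2329  0.079 ] bar top ends [ 0.3812 -0.2298  0.107 ] [ 0.3437 -0.2429  0.107 ]
[367.6691 213.7471] [307.5737 206.9544]
[369.0771 204.6183] [309.3989 213.9181]
```

The switch axis is at about (0.364,-0.235), with the bar yawed about 8°. Gripping on the axis would bring the gripper body within a few mm of the lid handle. I'll push the bar's front end with closed fingertips toward +y instead, which turns it clockwise and keeps well clear.

>>> {"name": "move_arm", "arguments": {
  "plan": [
    [[0,0,0,0,0,-0.75,-1],[0,0,0,0,0,-0.75,-1],[0,0,0,0,0,-0.75,-1],[-0.78,0.58,0.5,0,0,0,-1],[-0.78,0.58,0.5,0,0,0,-1],[-0.78,0.58,0.5,0,0,0,-1],[-0.78,0.58,0.5,0,0,0,-1],[0,0,1,0,0,0,-1],[0,0,1,0,0,0,-1],[0,0,0,0,0,0,-1]]
  ]
}}

```text
clock: 47.6
position: [0.3441, -0.2647, 0.2162]
tool_rot: [-3.14, 0.003, 0.142]
force: [-0.8, -1.5, -1.2]
grip_width: -0.0003
finger_force: 0.0
```

```bash
python3 - <<'E'
from h import *
s=observe();print(s['position'],s['tool_rot'],s['qpos'],toolshift(s,[.343,-.2655,.0635]))
E
```

```text
[ 0.34409856 -0.26467745  0.21615611] [-3.13977468e+00  2.81346936e-03  1.41881935e-01] [ 0.29076401  0.20889113  0.26661036  2.0706857  -0.07079278  0.87375921
 -0.83140453] [-0.03871712  0.04682339  7.63287201]
```

>>> {"name": "move_arm", "arguments": {
  "plan": [
    [[0,0.05,1,0,0,0,-1],[0,0,1,0,0,0,-1],[0,0,1,0,0,0,-1],[0,0,1,0,0,0,-1],[0,0,1,0,0,0,-1],[0,0,0.8,0,0,0,-1],[0,0,0.7,0,0,0,-1],[0,0,0.6,0,0,0,-1],[0,0,0.5,0,0,0,-1],[0,0,0,0,0,0,-1]]
  ]
}}

```text
clock: 48.6
position: [0.3449, -0.2661, 0.0654]
tool_rot: [-3.141, 0.001, 0.142]
force: [-0.5, -1.7, -2.2]
grip_width: -0.0002
finger_force: 0.0
```

```bash
python3 - <<'E'
from h import *
s=observe();print(s['position'],s['tool_rot'],s['force'],toolshift(s,[.343,-.2655,.0635]))
f=grab_frame('side');S=cam(f);g=cv2.cvtColor(f['color'],cv2.COLOR_RGB2GRAY)
print('     '+' '.join('%3d'%x for x in range(352,398,1)))
for v in range(196,224,1): print(v,' '.join('%3d'%x for x in g[v,352:398]))
print(proj(S,s['position']+[0,0,.024]))
E
```

```text
[ 0.34488019 -0.2661401   0.06535117] [-3.14082423e+00  7.98008129e-04  1.41820103e-01] [-0.49124324 -1.67011077 -2.19950099] [-0.08846814 -0.04490049  0.0926635 ]
     352 353 354 355 356 357 358 359 360 361 362 363 364 365 366 367 368 369 370 371 372 373 374 375 376 377 378 379 380 381 382 383 384 385 386 387 388 389 390 391 392 393 394 395 396 397
196  62  65  63  65  60  62  65  63  60  63  62  62  62  61  66  64  65  63  64  66  63  66  38   1   5  15  12  16  19  15   6  19  11   5  11  64  64  66  62  62  67  64  61  63  64  62
197  62  62  62  62  63  65  62  67  62  66  62  63  59  66  61  61  61  61  69  66  67  66  63  64  72  51  21  11  13  19   1  14  13  14  20  59  64  64  60  64  62  62  61  63  61  64
198  58  61  59  62  63  64  61  62  65  65  65  62  62  65  62  62  67  69  49  12  54  65  67  67  70  57  22  12  16  13   2   1  34  69  38  63  66  64  63  63  63  61  64  64  59  63
199  43  47  49  55  60  61  61  60  62  61  65  62  63  64  64  63  68  48  24   6  47  65  63  65  55  37  16  12  17  17  14  18  71  72  32  58  63  60  64  65  64  61  63  58  64
[... 3844 characters left out ...]
   5   0   5   9   0  32  74  81  81  79  81  64  77  82  73  79  81  82  90  52  45  62 148 143 141 141 138
221 199 205 209 173  49  10 121 209 243 207 107  17   7  13   4   0   5   0   0   0   0  10  19  38  72  84  80  79  81  82  46  48  62  46  76  81  84  71  55  41  91 148 144 141 143 141
222 208 204 194 123   0  11  12   0  24 131 223 220 140  59  25  28  20   8  21  19  29 112 108  79  80  80  80  80  77  79  72  53  52  60  82  85  77  52  53  32 124 150 147 149 144 142
223 205 214 174  25  15  35  37  37  27  15   0  31 138 222 242 231 225 203 185 184 179 181 122  71  77  79  80  80  81  77  79  80  80  82  84  85  63  54  44  33 124 148 144 143 143 140
[379.84646845 207.2227638 ]
```

The fingertip is seen at about (380,208), beside the bar's front end. Now I'll push toward +y.

>>> {"name": "move_arm", "arguments": {
  "plan": [
    [[0,-0.1,0,0,0,0,-1],[0,-0.1,0,0,0,0,-1],[0,-0.1,0,0,0,0,-1],[0,-0.1,0,0,0,0,-1],[0,-0.1,0,0,0,0,-1],[0,-0.1,0,0,0,0,-1],[0,0,0,0,0,0,-1],[0,0,0,0,0,0,-1],[0,0,0,0,0,0,-1],[0,0,0,0,0,0,-1]]
  ]
}}

```text
clock: 49.65
position: [0.3427, -0.2547, 0.066]
tool_rot: [3.141, 0.0, 0.141]
force: [-3.9, -4.9, 0.4]
grip_width: 0.0005
finger_force: 1.9
```

```bash
cat > sw.py <<'E'
from h import *
s=observe();A=np.array([.364,-.2353,0]);M=R.from_euler('z',.14).as_matrix()
print('ctl frame mm',((s['position']-A)@M*1000).round(1),s['force'].round(1),s['moment'].round(2))
f=grab_frame('side');g=cv2.cvtColor(f['color'],cv2.COLOR_RGB2GRAY)
for v in range(200,210,3): print(v,' '.join('%3d'%x for x in g[v,352:398]))
E
python3 sw.py
```

```text
ctl frame mm [-23.8 -16.2  66. ] [-3.9 -4.9  0.4] [-0.87  0.73  0.12]
200 187 170 126 101  40  50  52  53  58  64  85  78  54  65  66  65  51  23  11  45  67  65  66  59  38  21  15   7  18  13  10  32  64  36  62  68  63  59  63  63  60  62  63  62  64  62
203 169 170 171 173 172 173 176 186 148  22   4   0  14  22  68  76  30  55  72  68  65  65  64  61  32   6  17  21  11   9  48  73  36  58  61  66  62  63  64  61  65  62  65  58  63  62
206 170 171 168 173 170 169 178 164 103   0   0   6   9   3   4   9  22  20  18  19   4  16  27  23  19  16  17  15  16  14  67  51  21  54  62  59  60  64  61  58  61  64  63  62  63  63
209 175 175 172 174 176 178 186 150  20   0  11   1   1  12  10   0   6   8  15   4  13   0  18   3   3  15   9   0   0  40  57  86 168 177 174 175 176 179 182 195 134 127  46  44  47  54
```

>>> {"name": "move_arm", "arguments": {
  "plan": [
    [[0,-0.1,0,0,0,0,-1],[0,-0.1,0,0,0,0,-1],[0,-0.1,0,0,0,0,-1],[0,-0.05,0,0,0,0,-1],[0,0,0,0,0,0,-1],[0,0,0,0,0,0,-1],[0,0,0,0,0,0,-1],[0,0,0,0,0,0,-1],[0,0,0,0,0,0,-1],[0,0,0,0,0,0,-1]]
  ]
}}

```text
clock: 50.7
position: [0.3423, -0.248, 0.0661]
tool_rot: [3.141, -0.001, 0.141]
force: [-1.6, -6.8, -1.7]
grip_width: -0.0001
finger_force: 2.1
```

```bash
python3 sw.py
```

```text
ctl frame mm [-23.3  -9.6  66.1] [-1.6 -6.8 -1.7] [-1.26  0.23  0.06]
200 186 171 125  98  44  46  52  54  57  60  66  47  16 140 127  38  45  21  13  50  71  40   2  10  10  15  15   7  13  13  16  11  15  64  62  63  64  63  62  63  62  67  64  65  61  63
203 170 171 170 170 172 173 175 173 178 186 146   0   0  13  11  49  57  21  52  64  59  63  60  38  11  13  12  10  11  51  75  51  63  67  65  63  64  66  66  64  65  64  66  61  65  59
206 171 167 169 170 171 172 170 172 178 166 107   0   6   3   4   8   4  18  19   4  79 131  91   9  14  11  16  13  20  65  66  27  46  60  57  59  60  63  61  65  65  63  62  63  64  63
209 174 176 174 174 174 177 182 156 113  79   2   9  14   0   5   5  17   7   2   5   4   2   6  12  12   9   5   8  51  64  32 126 170 174 170 174 175 179 184 196 133 128  46  46  44  52
```

Continuing until the stop (the force will jump).

>>> {"name": "move_arm", "arguments": {
  "plan": [
    [[0,-0.1,0,0,0,0,-1],[0,-0.1,0,0,0,0,-1],[0,-0.05,0,0,0,0,-1],[0,0,0,0,0,0,-1],[0,0,0,0,0,0,-1],[0,0,0,0,0,0,-1],[0,0,0,0,0,0,-1],[0,0,0,0,0,0,-1],[0,0,0,0,0,0,-1],[0,0,0,0,0,0,-1]]
  ]
}}

```text
clock: 51.75
position: [0.3417, -0.2446, 0.0663]
tool_rot: [3.138, -0.001, 0.14]
force: [-3.7, -17.4, -4.6]
grip_width: 0.0001
finger_force: 6.9
```

```bash
python3 sw.py
```

```text
ctl frame mm [-23.4  -6.1  66.3] [ -3.7 -17.4  -4.6] [-3.67  0.58 -0.01]
200 186 169 124 100  44  48  52  54  60  62  65  44   3  56  90  68  11  19   8   1   0   5  13  21  11  15   7  10   2  15  12  10  19  61  62  61  65  64  67  63  62  63  63  66  61  65
203 170 169 171 173 172 174 177 174 176 182 171 101   2   4  12  37  45  18  50  66  58  63  55  25  15  12   7  15  11  52  71  38  61  66  64  61  64  64  63  66  61  61  61  63  61  64
206 168 170 169 171 172 169 172 174 175 186 148  26   0   8   0   4  13   9   5   0  79 110  68  18  18  14  10   6  18  66  52  14  49  57  58  59  61  66  62  62  64  63  61  64  64  63
209 176 175 174 175 178 175 181 158 112  82   1   2   9   8  10  22   2  12  16  10   9   7  19   4  15   8  17   6  65  67  29 164 178 172 172 174 177 179 185 197 133 129  46  44  43  48
```

>>> {"name": "move_arm", "arguments": {
  "plan": [
    [[0,-0.05,0,0,0,0,-1],[0,-0.03,0,0,0,0,-1],[0,0,0,0,0,0,-1],[0,0,0,0,0,0,-1],[0,0,0,0,0,0,-1],[0,0,0,0,0,0,-1],[0,0,0,0,0,0,-1],[0,0,0,0,0,0,-1],[0,0,0,0,0,0,-1],[0,0,0,0,0,0,-1]]
  ]
}}

```text
clock: 52.8
position: [0.3414, -0.2437, 0.0663]
tool_rot: [3.138, -0.001, 0.139]
force: [-4.2, -23.3, -5.3]
grip_width: -0.0
finger_force: 9.5
```

```bash
python3 sw.py
```

```text
ctl frame mm [-23.5  -5.2  66.3] [ -4.2 -23.3  -5.3] [-4.92  0.83 -0.02]
200 187 170 126  97  45  48  53  54  59  61  63  45   6  54  92  67  10  19   9   7   0  20  10  18  21  15  14  14  12   8  10  20   9  60  62  62  65  61  63  63  65  62  61  64  64  63
203 171 170 170 172 171 174 174 175 177 181 167 103   0   4   8  27  40  26  53  63  60  67  53  27   8  14  16  18   2  51  70  50  60  63  63  67  61  63  66  64  62  58  64  64  65  61
206 172 173 170 168 169 170 173 173 176 187 148  29   7   4   6   7  18  14   0   0  81 108  66  10  16  18  11   6  30  71  52  56  58  59  54  60  60  61  60  62  62  60  62  64  59  64
209 174 173 174 175 176 177 182 158 113  78  10   0   1   1  12   1   8  14  20   6   3  13   2  17  13  19  10   3  67  68  30 167 177 172 171 171 174 179 185 198 134 129  47  44  49  54
```

The bar's image no longer changes while the force climbs from 17 to 23 N, so it is at its stop. Now I'll back off so it springs back, then retreat upward.

>>> {"name": "move_arm", "arguments": {
  "plan": [
    [[0,0.3,0,0,0,0,-1],[0,0.5,0,0,0,0,-1],[0,0.5,0,0,0,0,-1],[0,0.3,0,0,0,0,-1],[0,0,-0.5,0,0,0,-1],[0,0,-1,0,0,0,-1],[0,0,-1,0,0,0,-1],[0,0,-1,0,0,0,-1],[0,0,-1,0,0,0,-1],[0,0,-1,0,0,0,-1]]
  ]
}}

```text
clock: 53.85
position: [0.3455, -0.2722, 0.1774]
tool_rot: [-3.142, -0.0, 0.142]
force: [-1.5, -1.6, -2.4]
grip_width: 0.0002
finger_force: 0.0
```

>>> {"name": "move_arm", "arguments": {
  "plan": [
    [[0,0,-1,0,0,0,-1],[0,0,-1,0,0,0,-1],[0,0,-1,0,0,0,-1],[0,0,-1,0,0,0,-1],[0,0,-1,0,0,0,-1],[0,0,0,0,0,0,-1],[0,0,0,0,0,0,-1],[0,0,0,0,0,0,-1],[0,0,0,0,0,0,-1],[0,0,0,0,0,0,-1]]
  ]
}}

```text
clock: 54.85
position: [0.3453, -0.2726, 0.2754]
tool_rot: [-3.141, 0.001, 0.141]
force: [-0.7, -0.9, -2.0]
grip_width: -0.0
finger_force: 0.0
```

```bash
python3 sw.py; python3 - <<'E'
from h import *
import pickle
s=observe();print(s['position'])
f=grab_frame('side');S=cam(f);_,d0=pickle.load(open('f10.pkl','rb'))
g=cv2.cvtColor(f['color'],cv2.COLOR_RGB2GRAY).astype(int);g0=cv2.cvtColor(d0['side']['color'],cv2.COLOR_RGB2GRAY).astype(int)
df=abs(g-g0)
print('switch diff',df[203:222,358:378].mean(),'clamp',df[155:175,278:306].mean(),'posts',df[235:300,295:345].mean())
H=cv2.cvtColor(f['color'],cv2.COLOR_RGB2HSV);m=cv2.inRange(H,(2,90,15),(18,255,190))
k,l,st,ct=cv2.connectedComponentsWithStats(m)
print([ct[j].round(1) for j in range(1,k) if st[j,4]>40 and 270<ct[j][0]<350 and 150<ct[j][1]<210],proj(S,grip(0)),proj(S,hand(0)))
E
```

```text
ctl frame mm [-23.7 -34.3 275.4] [-0.7 -0.9 -2. ] [-0.27  0.15  0.11]
200 183 163 121  98  42  44  47  52  55  60  61  61  58  64  61  66  50  17  13  46  66  62  60  63  62  62  62  61  59  65  60  62  57  65  61  64  64  58  58  63  63  62  61  64  62  63
203 164 164 165 167 169 169 172 163 105   5  23  43  51  94 138 112  11  55  70  66  63  65  64  62  60  61  62  62  63  61  65  62  57  59  62  63  59  59  61  62  62  62  63  62  61  60
206 167 167 167 166 166 168 176 141   0   8   6   5   9   3   3  15  12  24  26  16  12  16  12  14  10  33 176 157 112  61  44  52  55  53  57  58  61  64  58  65  58  58  63  61  61  61
209 169 170 170 169 171 175 161 105   0   1   6   3   7   6   6   1   0  14   7   3   3   7  13   9   6  22 131 147 139 141 139 142 140 140 142 144 146 148 148 160 109 127  50  41  43  50
[ 0.34543015 -0.27259511  0.27546755]
switch diff 8.705263157894738 clamp 1.9946428571428572 posts 1.9433846153846155
[array([292.2, 166.2]), array([333.8, 198.1])] [292.04111758 166.88507109] [333.52412346 197.73849578]
```

```bash
python3 - <<'E'
from h import *
import pickle
np.set_printoptions(precision=2,suppress=True)
for fn in('f8','f9','f10'):
    s,d=pickle.load(open(fn+'.pkl','rb'))
    for n in('side','wrist','scene'):
        if n not in d or (fn=='f10' and n=='wrist'):continue
        cm=cam(d[n],s);H=cv2.cvtColor(d[n]['color'],cv2.COLOR_RGB2HSV);m=cv2.inRange(H,(2,90,15),(18,255,190))
        k,l,st,ct=cv2.connectedComponentsWithStats(m);q=proj(cm,grip(0))
        print(fn,n,[(st[j].tolist(),ct[j]) for j in range(1,k) if st[j,4]>30 and np.hypot(*(ct[j]-q))<18],q,proj(cm,grip(.05))-q)
# reference bias with clamp open (f6)
s,d=pickle.load(open('f6.pkl','rb'))
cm=cam(d['side']);H=cv2.cvtColor(d['side']['color'],cv2.COLOR_RGB2HSV);m=cv2.inRange(H,(2,90,15),(18,255,190))
k,l,st,ct=cv2.connectedComponentsWithStats(m);q=proj(cm,grip(1.81));print([ct[j] for j in range(1,k) if st[j,4]>30 and np.hypot(*(ct[j]-q))<18],q)
E
```

```text
f8 side [([282, 160, 21, 12, 96], array([292.32, 165.54]))] [292.04 166.89] [-0.51 -1.44]
f8 wrist [([268, 180, 22, 80, 1384], array([278.21, 216.32]))] [278.88 218.47] [-3.17  2.1 ]
f8 scene [([217, 196, 14, 20, 95], array([223.63, 205.62]))] [224.14 206.56] [ 0.59 -0.78]
f9 side [([283, 161, 20, 12, 91], array([292.33, 166.31]))] [292.04 166.89] [-0.51 -1.44]
f9 wrist [([273, 184, 23, 91, 1635], array([284.12, 224.22]))] [282.68 227.43] [-3.36  2.48]
f10 side [([283, 161, 20, 12, 96], array([292.36, 166.14]))] [292.04 166.89] [-0.51 -1.44]
f10 scene [([217, 197, 14, 19, 94], array([223.5 , 205.97]))] [224.14 206.56] [ 0.59 -0.78]
[array([242.57, 176.2 ])] [243.14 176.44]
```

The clamp press moved the bar its last ~3 mm and then met a hard stop. The switch is back at rest and the posts are undisturbed, so I'm handing in.

```bash
python3 -c "
from workcell import job_done
print(job_done())"
```

```text
the job is handed in; nothing more can be done
None
```

I handed the job in at about 55 s of the 72 s allowed, and no verdict came back: the beaker is upright on the shelf clear of the tile, the lid is shut, the clamp pad is down on the lid, and the switch was turned to its stop (pushed at the end of its bar with closed fingertips, not gripped) and sprang back.

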